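# Sort the microscope spares into their holders

## Task

Tidy up after the microscope service: stand the two objective lenses in the wooden lens holder, one in each round well, the two small brown bottles in the deep metal caddy, one in each bay, and the small lamp carton in the square grey tray. Everything must stand upright and rest fully on the bottom of its place; set things down gently without dropping them. Leave the tall white bottle and the blue rubber blower standing where they are.

Things in the scene. Friction and masses are not known exactly. Their poses are not given: they have to be found in the camera images.
- objective_10x: Black objective lens with a yellow ring, standing; a round barrel 27 mm in diameter, 45 mm high, narrower at the top 15 mm. Loose, 0.09 kg; grasp the barrel some 25 mm above its foot. Origin at the centre of its underside, z up.
- objective_40x: Silver-white objective lens with a blue ring, standing; a round barrel 27 mm in diameter, 48 mm high, narrower at the top 15 mm. Loose, 0.09 kg; grasp the barrel some 25 mm above its foot. Origin at the centre of its underside, z up.
- solvent_dropper: Small brown bottle with a black cap, standing; round, 33 mm in diameter, 82 mm high over the cap, straight body up to about 50 mm, shoulder up to 69 mm. Loose, 0.04 kg; grasp the body. Origin at the centre of its underside, z up.
- immersion_oil: Small brown bottle with a black cap, like the other but a little smaller: round, 31 mm in diameter, 72 mm high over the cap, straight body up to about 44 mm, shoulder up to 60 mm. Loose, 0.035 kg; grasp the body. Origin at the centre of its underside, z up.
- bulb_carton: Small white and orange lamp carton, a box 40 x 40 x 62 mm standing on end, sides along its x and y. Loose, 0.03 kg. Origin at the centre of its underside, z up.
- lens_holder: Pale wooden block 72 x 142 x 16 mm (x, y, z), fixed, with two round wells 44 mm in diameter, 10 mm deep, with black rubber floors, at y = -35 and +35 mm of its frame; the well floors are at z = 6 mm. For the two objectives, either in either well. Origin at the centre of its underside, z up, long side along its y.
- bottle_caddy: Deep bare-metal open caddy 68 x 132 x 30 mm (x, y, z; the rim rises to 33 mm), fixed, divided by a 4 mm wall into two square bays about 60 x 60 mm, centred at y = -32 and +32 mm of its frame; walls 4 mm, bay floors at z = 4 mm. For the two brown bottles, either in either bay. Origin at the centre of its underside, z up, long side along its y.
- square_tray: Shallow square grey plastic tray with one bay, 80 x 80 x 16 mm, fixed, walls 5 mm, inner floor 70 x 70 mm at z = 5 mm; a small paper tab on its front. For the lamp carton. Origin at the centre of its underside, z up, sides along its x and y. Targets stand left or right of a closed centrifuge, a fixed box 270 mm deep, 230 mm wide, mid worktop, top at z = 147 mm: lift over it.
- lens_cleaner: Bystander: tall white plastic bottle, 43 mm in diameter, 118 mm high, standing loose. Leave it alone. Origin at the centre of its underside, z up.
- air_blower: Bystander: dark blue rubber air blower standing on its bulb with its thin grey nozzle up, 51 mm in diameter, 118 mm high, loose. Leave it alone. Behind the work, from x = 0.71 m on, stand the uprights and boards of a fixed shelf unit: keep the arm clear of them. Origin at the centre of its underside, z up.

How it is judged:
By the outcome, as a careful person would: the job done as asked, in the order asked, and still so for the second after the job is handed in, with the robot touching nothing.
It also fails if it takes over 128 s, if anything falls off the work surface, if the arm or the gripper's body presses on something with over 40 N, if the wrist force passes 120 N, or if a joint passes its speed limit or range.

## Robot

A 7-joint arm with a two-finger parallel gripper is mounted at the origin on a cart in front of the work surface, level with it; the furniture and walls round the work are solid. World frame = base frame: x ahead of the robot, y to its left, z up, the work surface at z = 0. Lengths are in m, angles in rad, forces in N, time in s.
With the tool pointing down it reaches from about 0.4 to 0.85 m from the base axis. Payload 10.4 kg.
Tool frame: the origin (TCP) lies midway between the tips of the shut fingers; the grasp point (between the pads) lies 19 mm behind it; z points along the fingers, y is the line along which they close (so a half turn about z gives the same grasp; the last joint's range is limited). The gripper opens to 87 mm and grips with 3 to 60 N. Pads are 19 mm wide; open, the fingers measure 117 mm over their backs; the gripper's body (75 mm by 190 mm) begins 51 mm behind the grasp point.
Start: joints at [1.19, 0.332, -0.065, 1.46, 0.022, 1.35, -0.088], TCP at [0.219, -0.585, 0.223] pointing down, gripper open.
Joint ranges: [-2.6, 2.6], [-0.5, 2.12], [-1.47, 1.34], [0.16, 2.42], [-1.27, 4.41], [0.06, 2.06], [-2.6, 2.6]. Speed limits (rad/s): [2.22, 2.22, 2.79, 2.79, 3.14, 3.14, 3.14].

## Interface

Orientations are given as a unit quaternion [x, y, z, w].
In Python, from bench import sensors, eyes, order gives the robot as it stands.
- The arm moves only by the tool arm_command, never from a script. Its argument "steps" is a list of rows, each an object with "rot": the turn, a rotation vector about the world's x, y, z in degrees, a list of three; "slide": the shift along the world's x, y, z in m, a list of three; "grip": the opening, from 0 (shut) to 1 (fully open). A call has exactly 8 rows; each row shifts and turns the commanded pose from where the row before left it; what a row does not reach is not made up. A row lasts 1/8 s, in which the tool goes at most 62.5 mm and 10.7 degrees, less where a joint would pass 70% of its speed; a pose out of reach is approached as far as the arm can. A call with a gripper value outside its range is refused whole. The fingers move at their own pace and stop on an object; "newtons" is the grip in N (left out, the last holds). Time passes only in rows, so rows that do not move let the fingers close, or fill a call up. It gives the time, the measured TCP pose, the force, the opening and the grip force at its end, in the units of the state.
- sensors.read_state(): the state, without advancing time (a new reading comes with each control period).
- eyes.camera(name): name is "scene" or "side" or "wrist"; returns a dict with "pixels" (420x560x3 uint8, red, green, blue), "intrinsics" (3x3 intrinsics, pixels), "pose" (4x4, takes a point from camera to world coordinates). Camera axes: x right, y down, z forward; pixel columns grow to the right and rows downward; lengths in m; the calibration is good to about 2 mm. A picture is of the moment at which its call begins. There is no depth.
- order.close_job(): hands the job in; it is judged then, once.
Trained networks look in a picture, given as the dict that the camera call returned (one of the last four; its "shot" number tells which), for a name from the list of things; names that differ only in an ending like _2 or _b are one class to them, and where a whole thing is asked for, a point or a joint stands for the part that bears it (a point fixed in the world has none). Each returns a list of dicts, best first, with "conf" (0 to 1); they miss things now and then, are a little off and sometimes report something else, mostly with a low value. They report only what shows in the picture. A call takes as long as a camera call.
- eyes.look_for(name, picture): "bbox" ([left, top, right, bottom] in pixels, round what is visible of it).
The state is a dict: "time": time; "joint_positions": joint angles; "joint_vel": joint speeds; "joint_torque": joint torques, N m; "ee_pos": TCP position; "eef_rot": TCP orientation; "ft_force": force on the tool from outside, world axes, zero at the start; "torque": the same for the moment, N m; "width": finger opening in m; "grip_force": force on a finger pad.
Only numpy, scipy, OpenCV 4.12 (cv2) and the standard library are available. Lean on these libraries where they do the work, as an engineer would, in place of code of your own. Each camera call takes 0.05 s, during which the arm holds its last target. There are 200 camera calls.

## Working session

There is one attempt and no reset: what is moved stays moved. The work goes in short steps, Python scripts to look and compute and a tool call to move; the robot and the scene stay as the last step left them, time stands still between calls to the robot, and variables do not carry over. Pictures are saved under pics/ and viewed, at most 14 in all, crops included, and the job is handed in when it is done.

Besides the shell and the picture viewer there is one more tool, called after "Call:" as name([rows], argument=value, ...), one row to a line, values as JSON. arm_command: Moves the arm, as the interface text tells. Its arguments: {"type":"object","properties":{"steps":{"type":"array","items":{"type":"object","properties":{"rot":{"type":"array","items":{"type":"number"}},"slide":{"type":"array","items":{"type":"number"}},"grip":{"type":"number"}}}},"newtons":{"type":"number"}},"required":["steps"]}

```bash
mkdir -p pics; ls; cat > h.py <<'E'
import numpy as np, cv2
from bench import sensors, eyes, order
N="objective_10x objective_40x solvent_dropper immersion_oil bulb_carton lens_holder bottle_caddy square_tray lens_cleaner air_blower".split()
def ray(p,u,v,z):
    d=p["pose"][:3,:3]@np.linalg.solve(p["intrinsics"],[u,v,1.]);o=p["pose"][:3,3]
    return o+d*(z-o[2])/d[2]
def save(p,n): cv2.imwrite(f"pics/{n}.png",p["pixels"][:,:,::-1])
E
python3 - <<'E'
from h import *
np.set_printoptions(precision=3,suppress=True)
s=sensors.read_state();print(s["time"],s["ee_pos"],s["eef_rot"],s["width"])
for c in ["scene","side","wrist"]:
    p=eyes.camera(c);p["pose"]=np.array(p["pose"]);save(p,c+"0")
    print(c,p["pose"][:3,3],p["pose"][:3,2],p["intrinsics"][0][0])
    if c=="wrist":continue
    for n in N:
        for r in eyes.look_for(n,p)[:2]:
            b=r["bbox"];print(n,round(r["conf"],2),np.round(b),"bottom@z0",ray(p,(b[0]+b[2])/2,b[3],0)[:2])
print(sensors.read_state()["time"])
E
```

```text
pics
0.0 [ 0.219 -0.585  0.222] [ 0.984  0.178 -0.    -0.001] 0.08734019276603472
scene [-0.172  0.673  0.486] [ 0.646 -0.653 -0.396] 419.49562632753145
objective_10x 0.66 [354. 187. 365. 206.] bottom@z0 [ 0.483 -0.323]
objective_40x 0.41 [387. 189. 400. 207.] bottom@z0 [ 0.406 -0.389]
solvent_dropper 0.74 [348. 195. 360. 226.] bottom@z0 [ 0.412 -0.196]
immersion_oil 0.59 [372. 196. 386. 220.] bottom@z0 [ 0.383 -0.274]
bulb_carton 0.5 [368. 175. 384. 199.] bottom@z0 [ 0.48  -0.409]
lens_holder 0.83 [121. 251. 196. 293.] bottom@z0 [0.5   0.343]
bottle_caddy 0.67 [169. 260. 244. 317.] bottom@z0 [0.37  0.321]
lens_cleaner 0.6 [314. 153. 327. 180.] bottom@z0 [ 0.715 -0.42 ]
side [ 0.384 -1.115  0.591] [ 0.144  0.871 -0.47 ] 458.12370482385705
objective_10x 0.81 [273. 260. 289. 287.] bottom@z0 [ 0.498 -0.355]
objective_10x 0.4 [231. 218. 247. 254.] bottom@z0 [ 0.421 -0.219]
objective_40x 0.75 [237. 281. 252. 306.] bottom@z0 [ 0.418 -0.404]
solvent_dropper 0.92 [233. 221. 246. 254.] bottom@z0 [ 0.421 -0.217]
immersion_oil 0.89 [228. 249. 247. 277.] bottom@z0 [ 0.411 -0.308]
bulb_carton 0.7 [274. 280. 303. 325.] bottom@z0 [ 0.495 -0.471]
square_tray 0.7 [297. 237. 346. 264.] bottom@z0 [ 0.601 -0.287]
lens_cleaner 0.93 [361. 245. 389. 296.] bottom@z0 [ 0.683 -0.414]
air_blower 0.69 [336. 187. 356. 227.] bottom@z0 [ 0.7   -0.131]
wrist [ 0.296 -0.556  0.386] [-0.279 -0.106 -0.954] 294.5169789499029
1.15
```

View pics/scene0.png

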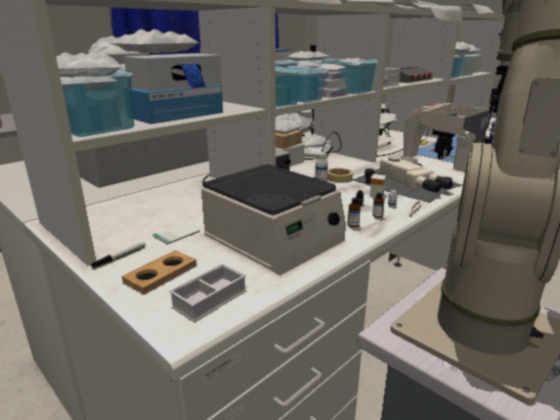

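View pics/side0.png

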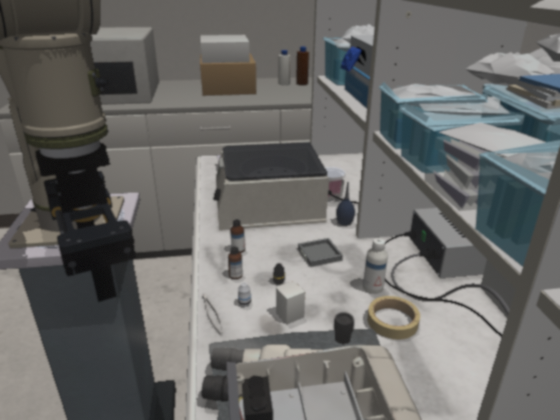

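View pics/wrist0.png

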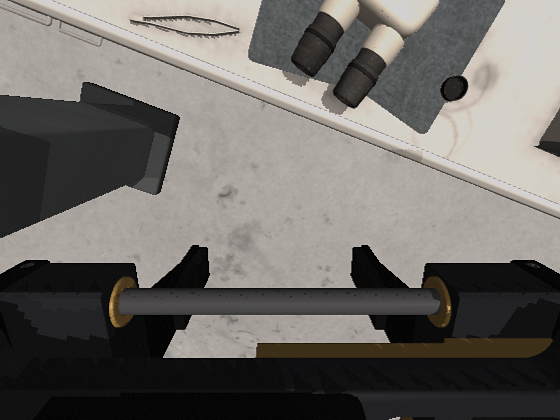

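The scene picture shows the lens holder near (160,270) and the caddy near (208,290), both left of the centrifuge. All the loose items are to its right. The side picture shows the tray at (320,250), solvent at (240,238), oil at (237,263), the 10x at (280,273), the 40x at (245,294) and the carton at (289,302). The wrist view shows only the microscope tubes, so I'll move it over the work.

Call:
arm_command([
  {"slide": [0.025,0.03,0.02],"rot": [0,0,-3],"grip": 1},
  {"slide": [0.025,0.04,0.02],"rot": [0,0,-3.5]},
  {"slide": [0.025,0.04,0.02],"rot": [0,0,-3.5]},
  {"slide": [0.025,0.04,0.02],"rot": [0,0,-3.5]},
  {"slide": [0.025,0.04,0.02],"rot": [0,0,-3.5]},
  {"slide": [0.025,0.035,0.01],"rot": [0,0,-3.5]},
  {"slide": [0.02,0.03,0]},
  {"slide": [0,0,0]},
])

```text
schema error: expected keys rot, slide, grip
```

```bash
cat > look.py <<'E'
import sys
from h import *
np.set_printoptions(precision=3,suppress=True)
s=sensors.read_state();print(s["time"],s["ee_pos"],s["eef_rot"],s["width"])
p=eyes.camera("wrist");p["pose"]=np.array(p["pose"]);save(p,sys.argv[1])
print(p["pose"][:3])
for n in sys.argv[2:]:
    for r in eyes.look_for(n,p)[:2]:
        print(n,round(r["conf"],2),np.round(r["bbox"]))
E
python3 look.py w1 objective_10x objective_40x solvent_dropper immersion_oil bulb_carton square_tray lens_cleaner air_blower
```

```text
1.15 [ 0.219 -0.585  0.223] [0.984 0.178 0.    0.   ] 0.08748568336327214
[[ 0.351 -0.894 -0.279  0.296]
 [-0.936 -0.334 -0.106 -0.556]
 [ 0.001  0.299 -0.954  0.386]]
```

View pics/w1.png

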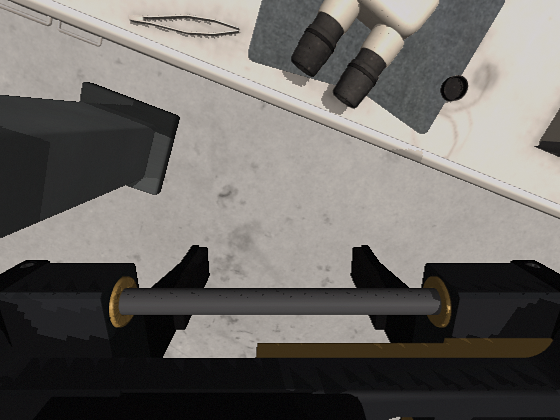

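The move was refused because each row needs all three keys, so the picture is the same as before. I'll send it again.

Call:
arm_command([
  {"slide": [0.025,0.03,0.02],"rot": [0,0,-3],"grip": 1},
  {"slide": [0.025,0.04,0.02],"rot": [0,0,-3.5],"grip": 1},
  {"slide": [0.025,0.04,0.02],"rot": [0,0,-3.5],"grip": 1},
  {"slide": [0.025,0.04,0.02],"rot": [0,0,-3.5],"grip": 1},
  {"slide": [0.025,0.04,0.02],"rot": [0,0,-3.5],"grip": 1},
  {"slide": [0.025,0.035,0.01],"rot": [0,0,-3.5],"grip": 1},
  {"slide": [0.02,0.03,0],"rot": [0,0,0],"grip": 1},
  {"slide": [0,0,0],"rot": [0,0,0],"grip": 1},
])

```text
time: 2.6
ee_pos: [0.3908, -0.3278, 0.333]
eef_rot: [1.0, 0.003, 0.001, 0.0]
ft_force: [-0.5, -0.6, -0.2]
width: 0.0869
grip_force: 0.0
```

```bash
python3 look.py w2 objective_10x objective_40x solvent_dropper immersion_oil bulb_carton square_tray lens_cleaner air_blower
```

```text
2.6 [ 0.391 -0.328  0.333] [1.    0.003 0.001 0.   ] 0.08688651224152259
[[ 0.006 -0.955 -0.297  0.473]
 [-1.    -0.005 -0.003 -0.327]
 [ 0.001  0.297 -0.955  0.496]]
objective_10x 0.66 [277.  96. 293. 113.]
objective_40x 0.69 [317. 145. 330. 166.]
solvent_dropper 0.79 [183. 147. 211. 170.]
solvent_dropper 0.25 [278.  94. 294. 111.]
immersion_oil 0.67 [250. 154. 271. 175.]
bulb_carton 0.81 [335.  79. 381. 118.]
square_tray 0.63 [188.   1. 255.  62.]
```

View pics/w2.png

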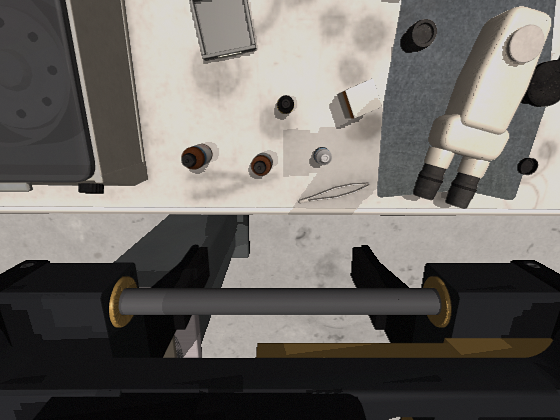

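The wrist view shows the 10x at (285,104), the 40x at (322,156), solvent at (196,157), oil at (262,165), the carton, turned, at (355,102), and the tray, turned, at (225,30). I'll fit cylinder models to the boxes and zoom in on the carton and tray.

```bash
cat > fit.py <<'E'
from h import *
from scipy.optimize import least_squares
D={"objective_10x":[(.0135,0,.030),(.010,.03,.045)],"objective_40x":[(.0135,0,.033),(.010,.033,.048)],
"solvent_dropper":[(.0165,0,.05),(.0095,.069,.082)],"immersion_oil":[(.0155,0,.044),(.0095,.06,.072)],"lens_cleaner":[(.0215,0,.08),(.012,.1,.118)]}
T=np.linspace(0,2*np.pi,40)
def proj(p,P):
    q=(P-p["pose"][:3,3])@p["pose"][:3,:3];q=q@np.array(p["intrinsics"]).T;return q[:,:2]/q[:,2:]
def box(p,n,x,y):
    P=np.vstack([np.c_[x+r*np.cos(T),y+r*np.sin(T),np.full(40,z)] for r,a,b in D[n] for z in(a,b)])
    u=proj(p,P);return np.r_[u.min(0),u.max(0)]
def fit(n,obs,x0):
    f=lambda v:np.concatenate([(box(p,n,*v)-b)*w for p,b,w in obs])
    r=least_squares(f,x0,loss="soft_l1",x_scale=.01);return r.x,f(r.x)
def corners(x,y,yaw,a,b,z):
    c,s=np.cos(yaw),np.sin(yaw);q=np.array([(-a,-b),(a,-b),(a,b),(-a,b)])/2
    return np.c_[q@np.array([[c,s],[-s,c]])+[x,y],np.full(4,z)]
E
python3 - <<'E'
from fit import *
np.set_printoptions(precision=4,suppress=True)
p=eyes.camera("wrist");q=eyes.camera("side")
for k in(p,q):k["pose"]=np.array(k["pose"])
for n in list(D):
    o=[]
    for k,w in((p,1.2),(q,1)):
        r=eyes.look_for(n,k)
        if r and r[0]["conf"]>.4:o.append((k,np.array(r[0]["bbox"]),w))
    if not o: continue
    for oo in ([o[0]],o):
        x,e=fit(n,oo,[.5,-.3]);print(n,len(oo),x,e.round(1))
im=p["pixels"][:,:,::-1]
c=cv2.resize(im[60:135,320:400],None,fx=5,fy=5,interpolation=3);d=cv2.resize(im[0:75,180:265],None,fx=5,fy=5,interpolation=3)
cv2.imwrite("pics/c1.png",np.hstack([c,d])[:,:]);np.savez("w2.npz",pose=p["pose"],K=p["intrinsics"])
E
```

```text
objective_10x 1 [ 0.4938 -0.3362] [-1.8 -1.5  1.8  2.5]
objective_10x 2 [ 0.4918 -0.3379] [ -0.5   0.3   3.2   4.1  32.  -21.5  33.2 -19.8]
objective_40x 1 [ 0.4171 -0.3979] [-4.   0.2  2.1 -0.2]
objective_40x 2 [ 0.4162 -0.3952] [-6.   0.8  0.   0.5  4.4 62.   2.2 53.4]
solvent_dropper 1 [ 0.4132 -0.2026] [-1.4 -0.8  3.8  0.8]
solvent_dropper 2 [ 0.4145 -0.2029] [-1.2 -1.8  4.  -0.2 -3.8 -2.9 -4.2  2. ]
immersion_oil 1 [ 0.4038 -0.2982] [ 0.1 -0.2 -0.1  0.2]
immersion_oil 2 [ 0.4047 -0.2983] [ 0.1 -0.9 -0.1 -0.6 -2.5 -3.6 -2.6  2.9]
lens_cleaner 1 [ 0.6816 -0.3945] [-0.9 -3.5  0.8  1.2]
lens_cleaner 1 [ 0.6816 -0.3945] [-0.9 -3.5  0.8  1.2]
```

View pics/c1.png

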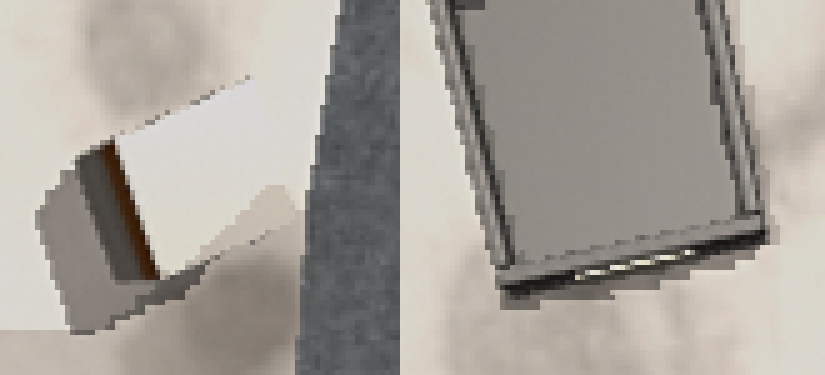

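The carton's top shows corners at about (342,88), (352,116) and (370,76). The tray's front corners are at about (199,54) and (254,45). I'll work out their yaws and approach the 10x.

```bash
python3 - <<'E'
from fit import *
np.set_printoptions(precision=4,suppress=True)
z=np.load("w2.npz");p={"pose":z["pose"],"intrinsics":z["K"]}
A,B,C=[ray(p,*c,.062) for c in((342.4,88),(352,115.6),(370.4,75.6))]
print("carton",A,B,C,np.linalg.norm(A-B),np.linalg.norm(A-C),"ctr",(B+C)/2,"yawAB",np.degrees(np.arctan2(*(A-B)[1::-1])))
a,b=[ray(p,*c,.016) for c in((199.4,54),(254,45))]
d=b-a;nrm=np.array([-d[1],d[0]])/np.linalg.norm(d[:2]);print("tray",a,b,np.linalg.norm(d),"ctr",(a+b)[:2]/2+.04*nrm,"yaw front edge",np.degrees(np.arctan2(d[1],d[0])))
E
```

```text
carton [ 0.5118 -0.4166  0.062 ] [ 0.476  -0.4323  0.062 ] [ 0.5273 -0.4534  0.062 ] 0.039101396763829004 0.0399099493435915 ctr [ 0.5016 -0.4428  0.062 ] yawAB 23.694836829827487
tray [ 0.5622 -0.2138  0.016 ] [ 0.5739 -0.2939  0.016 ] 0.08093633587738529 ctr [ 0.6076 -0.248 ] yaw front edge -81.6826261495242
```

Call:
arm_command([
  {"slide": [0.017,-0.001,-0.033],"rot": [0,0,0],"grip": 0.6},
  {"slide": [0.017,-0.002,-0.033],"rot": [0,0,0],"grip": 0.6},
  {"slide": [0.017,-0.002,-0.033],"rot": [0,0,0],"grip": 0.6},
  {"slide": [0.017,-0.002,-0.033],"rot": [0,0,0],"grip": 0.6},
  {"slide": [0.017,-0.002,-0.033],"rot": [0,0,0],"grip": 0.6},
  {"slide": [0.017,0,-0.033],"rot": [0,0,0],"grip": 0.6},
  {"slide": [0,0,-0.015],"rot": [0,0,0],"grip": 0.6},
  {"slide": [0,0,0],"rot": [0,0,0],"grip": 0.6},
])

```text
time: 4.65
ee_pos: [0.49, -0.3394, 0.119]
eef_rot: [1.0, -0.0, -0.001, -0.0]
ft_force: [-0.0, 0.1, 1.1]
width: 0.0525
grip_force: 0.0
```

```bash
cat > near.py <<'E'
import sys
from fit import *
np.set_printoptions(precision=4,suppress=True)
p=eyes.camera("wrist");p["pose"]=np.array(p["pose"]);save(p,sys.argv[1])
s=sensors.read_state();print(s["time"],s["ee_pos"],s["eef_rot"],s["width"])
for n in sys.argv[2:]:
    for r in eyes.look_for(n,p)[:2]:
        b=np.array(r["bbox"])
        if n in D:
            x,e=fit(n,[(p,b,1)],s["ee_pos"][:2]);print(n,round(r["conf"],2),b.round(),x,e.round(1),"delta",x-s["ee_pos"][:2])
        else: print(n,r["conf"],b.round())
E
python3 near.py n1 objective_10x objective_40x bulb_carton
```

```text
4.7 [ 0.4905 -0.3399  0.1202] [ 1.     -0.0003  0.      0.0002] 0.05202162763078617
bulb_carton 0.83 [360. 167. 442. 244.]
```

View pics/n1.png

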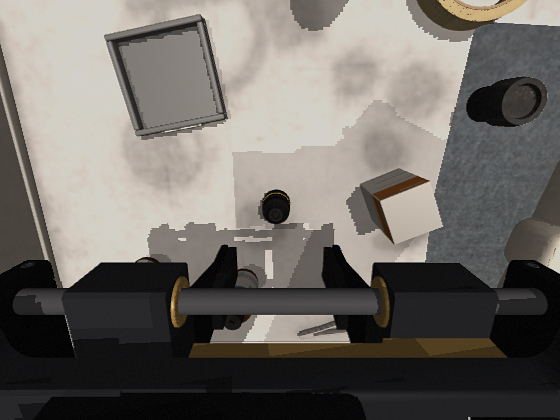

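The 10x shows at about x 262–290, y 190–224. I'll fit that, and check the tray's corners at (107,37), (202,16), (228,119) and (139,136) and the carton's.

```bash
python3 - <<'E'
from fit import *
np.set_printoptions(precision=4,suppress=True)
p=eyes.camera("wrist");p["pose"]=np.array(p["pose"])
im=p["pixels"].astype(int);g=im.max(2)[180:235,250:300];m=(g<75).astype(np.uint8)
n,l,st,c=cv2.connectedComponentsWithStats(m);i=1+st[1:,4].argmax();x,y,w,h=st[i,:4];b=np.array([x+250,y+180,x+w+250,y+h+180.]);print(b)
print(fit("objective_10x",[(p,b,1)],[.49,-.34]))
print("tray",np.mean([ray(p,*c,.016) for c in((107,37),(202,16),(228,119),(139,136))],0))
E
```

```text
[261. 191. 289. 225.]
(array([ 0.495 , -0.3359]), array([-0.9146, -2.399 ,  0.9164,  1.7037]))
tray [ 0.6057 -0.2478  0.016 ]
```

Call:
arm_command([
  {"slide": [0.0045,0.0035,-0.03],"rot": [0,0,0],"grip": 0.6},
  {"slide": [0,0,-0.04],"rot": [0,0,0],"grip": 0.6},
  {"slide": [0,0,-0.025],"rot": [0,0,0],"grip": 0.6},
  {"slide": [0,0,-0.012],"rot": [0,0,0],"grip": 0.6},
  {"slide": [0,0,0],"rot": [0,0,0],"grip": 0.6},
  {"slide": [0,0,0],"rot": [0,0,0],"grip": 0.2},
  {"slide": [0,0,0],"rot": [0,0,0],"grip": 0.2},
  {"slide": [0,0,0],"rot": [0,0,0],"grip": 0.2},
], newtons=15)

```text
time: 5.9
ee_pos: [0.4957, -0.3362, 0.0132]
eef_rot: [1.0, -0.0, 0.0, 0.0]
ft_force: [0.6, 0.0, 0.5]
width: 0.0299
grip_force: 0.0
```

Call:
arm_command([
  {"slide": [0,0,0],"rot": [0,0,0],"grip": 0.2},
  {"slide": [0,0,0],"rot": [0,0,0],"grip": 0.2},
  {"slide": [0,0,0.01],"rot": [0,0,0],"grip": 0.2},
  {"slide": [0,0,0.03],"rot": [0,0,0],"grip": 0.2},
  {"slide": [0,0,0.05],"rot": [0,0,0],"grip": 0.2},
  {"slide": [0,0,0.06],"rot": [0,0,0],"grip": 0.2},
  {"slide": [0,0,0.06],"rot": [0,0,0],"grip": 0.2},
  {"slide": [0,0,0.03],"rot": [0,0,0],"grip": 0.2},
])

```text
time: 6.9
ee_pos: [0.4961, -0.3362, 0.257]
eef_rot: [1.0, 0.0, 0.002, 0.001]
ft_force: [1.4, -0.6, -1.6]
width: 0.0241
grip_force: 15.0
```

Call:
arm_command([
  {"slide": [0,0.04,0.005],"rot": [0,0,0],"grip": 0.2},
  {"slide": [-0.005,0.055,0.005],"rot": [0,0,0],"grip": 0.2},
  {"slide": [-0.005,0.055,0],"rot": [0,0,0],"grip": 0.2},
  {"slide": [-0.005,0.055,0],"rot": [0,0,0],"grip": 0.2},
  {"slide": [-0.005,0.055,0],"rot": [0,0,0],"grip": 0.2},
  {"slide": [-0.005,0.055,0],"rot": [0,0,0],"grip": 0.2},
  {"slide": [-0.005,0.055,0],"rot": [0,0,0],"grip": 0.2},
  {"slide": [-0.01,0.055,0],"rot": [0,0,0],"grip": 0.2},
])

```text
time: 7.9
ee_pos: [0.4548, 0.0908, 0.263]
eef_rot: [1.0, 0.0, 0.0, 0.0]
ft_force: [1.0, 0.1, -0.6]
width: 0.0243
grip_force: 15.0
```

Call:
arm_command([
  {"slide": [-0.01,0.055,0],"rot": [0,0,0],"grip": 0.2},
  {"slide": [-0.01,0.055,0],"rot": [0,0,0],"grip": 0.2},
  {"slide": [-0.01,0.055,0],"rot": [0,0,0],"grip": 0.2},
  {"slide": [-0.01,0.04,0],"rot": [0,0,0],"grip": 0.2},
  {"slide": [-0.005,0.02,0],"rot": [0,0,0],"grip": 0.2},
  {"slide": [0,0,0],"rot": [0,0,0],"grip": 0.2},
  {"slide": [0,0,0],"rot": [0,0,0],"grip": 0.2},
  {"slide": [0,0,0],"rot": [0,0,0],"grip": 0.2},
])

```text
time: 8.9
ee_pos: [0.411, 0.3129, 0.2627]
eef_rot: [1.0, -0.001, 0.0, 0.0]
ft_force: [-0.2, 0.4, -1.0]
width: 0.0242
grip_force: 15.0
```

```bash
python3 near.py w3 lens_holder bottle_caddy
```

```text
8.95 [0.411  0.313  0.2627] [ 1.     -0.0009  0.0002  0.0003] 0.024284801681876866
lens_holder 0.95 [229.  17. 348.  98.]
bottle_caddy 0.64 [253. 144. 359. 203.]
```

View pics/w3.png

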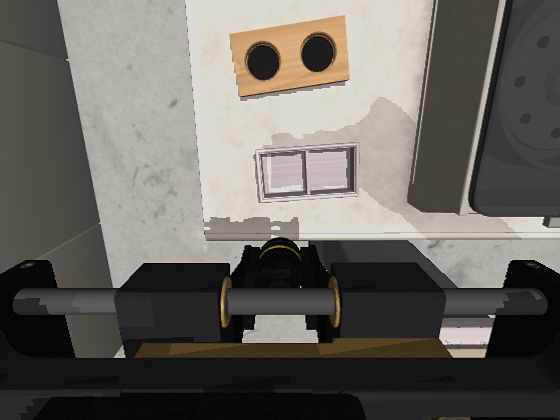

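The holder's wells are at (263,62) and (318,52). The caddy's rim corners are at about (255,150), (358,143), (356,196) and (261,202).

```bash
python3 - <<'E'
from fit import *
np.set_printoptions(precision=4,suppress=True)
p=eyes.camera("wrist");p["pose"]=np.array(p["pose"])
im=p["pixels"].astype(int)
for (x0,x1,y0,y1) in ((242,286,38,84),(297,341,30,75)):
    m=(im[y0:y1,x0:x1].max(2)<70).astype(np.uint8);n,l,st,c=cv2.connectedComponentsWithStats(m);i=1+st[1:,4].argmax()
    u=c[i]+[x0,y0]; s=st[i];print(u,s, ray(p,*u,.006),ray(p,*u,.011), (ray(p,x0+s[0]+s[2],u[1],.006)-ray(p,x0+s[0],u[1],.006))[1])
P=[ray(p,*c,.033) for c in((255,150),(358,143),(356,196),(261,202))];print("caddy",np.array(P),np.mean(P,0))
H=[ray(p,*c,.016) for c in((230,36),(346,15),(349,77),(240,97))];print("holder",np.array(H),np.mean(H,0))
q=eyes.camera("scene");im=q["pixels"][235:325,110:255,::-1];cv2.imwrite("pics/s2.png",cv2.resize(im,None,fx=5,fy=5,interpolation=3))
c=p["pixels"][130:215,240:375,::-1];cv2.imwrite("pics/c3.png",cv2.resize(c,None,fx=5,fy=5,interpolation=3))
E
```

```text
[263.1395  61.4875] [  5   5  33  37 882] [0.5644 0.3345 0.006 ] [0.5636 0.3342 0.011 ] -0.04250764230541265
[317.6651  53.2688] [  5   6  32  36 878] [0.5739 0.2646 0.006 ] [0.573  0.2652 0.011 ] -0.04093370163202997
caddy [[0.4549 0.3456 0.033 ]
 [0.4638 0.2112 0.033 ]
 [0.3926 0.2083 0.033 ]
 [0.3842 0.3391 0.033 ]] [0.4239 0.2761 0.033 ]
holder [[0.5911 0.3742 0.016 ]
 [0.6134 0.2331 0.016 ]
 [0.5448 0.2247 0.016 ]
 [0.521  0.3648 0.016 ]] [0.5676 0.2992 0.016 ]
```

View pics/c3.png

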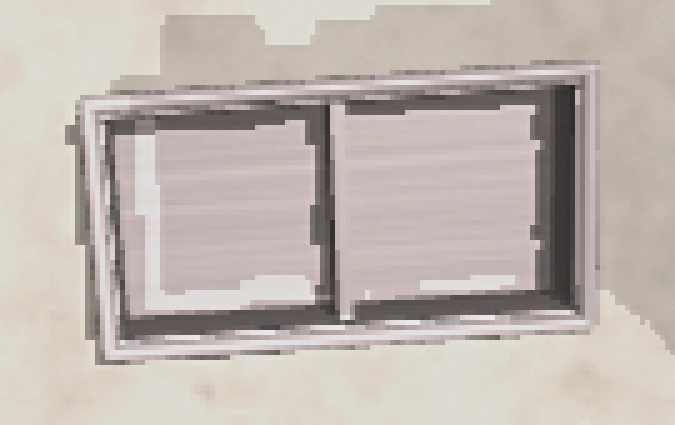

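The crop shows the caddy's two bays with rim corners consistent with 132 x 68 mm. Left bay is at about (0.422,0.307) and right bay about (0.426,0.243), with yaw near 4°. The 10x goes in the left well at (0.564,0.3345).

Call:
arm_command([
  {"slide": [0.03,0.004,0],"rot": [0,0,0],"grip": 0.2},
  {"slide": [0.035,0.005,-0.02],"rot": [0,0,0],"grip": 0.2},
  {"slide": [0.035,0.005,-0.03],"rot": [0,0,0],"grip": 0.2},
  {"slide": [0.033,0.005,-0.04],"rot": [0,0,0],"grip": 0.2},
  {"slide": [0.02,0.0025,-0.04],"rot": [0,0,0],"grip": 0.2},
  {"slide": [0,0,-0.04],"rot": [0,0,0],"grip": 0.2},
  {"slide": [0,0,-0.03],"rot": [0,0,0],"grip": 0.2},
  {"slide": [0,0,0],"rot": [0,0,0],"grip": 0.2},
])

```text
time: 10.15
ee_pos: [0.5622, 0.3343, 0.0601]
eef_rot: [1.0, -0.0, -0.002, 0.001]
ft_force: [1.1, -0.0, -1.1]
width: 0.0239
grip_force: 15.0
```

```bash
python3 near.py w4 lens_holder
```

```text
10.2 [0.5632 0.3353 0.0623] [ 1.     -0.0001 -0.0007  0.0003] 0.024234747587804247
lens_holder 0.82 [225. 162. 424. 271.]
```

View pics/w4.png

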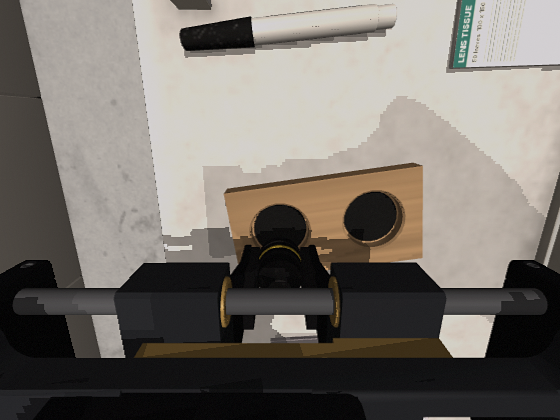

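The left well shows right behind the lens, centred at about (281,230), and the right well at (373,217). They line up, so I'll lower the lens.

Call:
arm_command([
  {"slide": [0,0,-0.015],"rot": [0,0,0],"grip": 0.2},
  {"slide": [0,0,-0.012],"rot": [0,0,0],"grip": 0.2},
  {"slide": [0,0,-0.007],"rot": [0,0,0],"grip": 0.2},
  {"slide": [0,0,-0.003],"rot": [0,0,0],"grip": 0.2},
  {"slide": [0,0,-0.002],"rot": [0,0,0],"grip": 0.2},
  {"slide": [0,0,-0.001],"rot": [0,0,0],"grip": 0.2},
  {"slide": [0,0,0],"rot": [0,0,0],"grip": 0.2},
  {"slide": [0,0,0],"rot": [0,0,0],"grip": 0.2},
])

```text
time: 11.25
ee_pos: [0.5635, 0.3356, 0.0228]
eef_rot: [1.0, -0.0, 0.0, -0.0]
ft_force: [0.1, -0.6, -0.4]
width: 0.0241
grip_force: 15.0
```

```bash
python3 -c "
from h import *
p=eyes.camera('wrist');p['pose']=np.array(p['pose']);save(p,'w5');s=sensors.read_state();print(s['ee_pos'],s['ft_force'])
q=eyes.camera('scene');save(q,'s5')"
```

```text
[0.56350916 0.3356248  0.02277806] [-0.12324587 -0.3554263  -1.35793704]
```

Call:
arm_command([
  {"slide": [0,0,-0.001],"rot": [0,0,0],"grip": 0.2},
  {"slide": [0,0,-0.001],"rot": [0,0,0],"grip": 0.2},
  {"slide": [0,0,-0.001],"rot": [0,0,0],"grip": 0.2},
  {"slide": [0,0,0],"rot": [0,0,0],"grip": 0.2},
  {"slide": [0,0,0],"rot": [0,0,0],"grip": 0.2},
  {"slide": [0,0,0],"rot": [0,0,0],"grip": 0.2},
  {"slide": [0,0,0],"rot": [0,0,0],"grip": 0.2},
  {"slide": [0,0,0],"rot": [0,0,0],"grip": 0.2},
])

```text
time: 12.35
ee_pos: [0.5634, 0.3356, 0.0196]
eef_rot: [1.0, -0.0, 0.0, 0.0]
ft_force: [-1.0, 0.0, -1.2]
width: 0.0244
grip_force: 15.0
```

Call:
arm_command([
  {"slide": [0,0,-0.001],"rot": [0,0,0],"grip": 0.2},
  {"slide": [0,0,0],"rot": [0,0,0],"grip": 0.2},
  {"slide": [0,0,0],"rot": [0,0,0],"grip": 0.2},
  {"slide": [0,0,-0.001],"rot": [0,0,0],"grip": 0.2},
  {"slide": [0,0,0],"rot": [0,0,0],"grip": 0.2},
  {"slide": [0,0,0],"rot": [0,0,0],"grip": 0.2},
  {"slide": [0,0,0],"rot": [0,0,0],"grip": 0.2},
  {"slide": [0,0,0],"rot": [0,0,0],"grip": 0.2},
])

```text
time: 13.35
ee_pos: [0.5637, 0.3357, 0.0189]
eef_rot: [1.0, -0.0, 0.0, 0.0]
ft_force: [-3.5, -3.6, 13.3]
width: 0.0241
grip_force: 15.1
```

The 13 N reading means the foot is on the floor at the expected height. I'll release and go up.

Call:
arm_command([
  {"slide": [0,0,0.0007],"rot": [0,0,0],"grip": 0.2},
  {"slide": [0,0,0],"rot": [0,0,0],"grip": 0.45},
  {"slide": [0,0,0],"rot": [0,0,0],"grip": 0.45},
  {"slide": [0,0,0],"rot": [0,0,0],"grip": 0.45},
  {"slide": [0,0,0.02],"rot": [0,0,0],"grip": 0.45},
  {"slide": [0,0,0.05],"rot": [0,0,0],"grip": 0.45},
  {"slide": [0,-0.02,0.06],"rot": [0,0,0],"grip": 0.6},
  {"slide": [-0.01,-0.04,0.06],"rot": [0,0,0],"grip": 0.6},
])

```text
time: 14.35
ee_pos: [0.5547, 0.2823, 0.2027]
eef_rot: [1.0, 0.001, 0.001, -0.001]
ft_force: [1.0, -0.4, 0.2]
width: 0.0498
grip_force: 0.0
```

Call:
arm_command([
  {"slide": [-0.01,-0.05,0.03],"rot": [0,0,0],"grip": 0.6},
  {"slide": [-0.01,-0.055,0],"rot": [0,0,0],"grip": 0.6},
  {"slide": [-0.01,-0.055,0],"rot": [0,0,0],"grip": 0.6},
  {"slide": [-0.01,-0.055,0],"rot": [0,0,0],"grip": 0.6},
  {"slide": [-0.01,-0.055,0],"rot": [0,0,0],"grip": 0.6},
  {"slide": [-0.01,-0.055,0],"rot": [0,0,0],"grip": 0.6},
  {"slide": [-0.01,-0.055,0],"rot": [0,0,0],"grip": 0.6},
  {"slide": [-0.01,-0.055,0],"rot": [0,0,0],"grip": 0.6},
])

```text
time: 15.35
ee_pos: [0.4745, -0.1548, 0.2307]
eef_rot: [1.0, 0.0, 0.001, 0.001]
ft_force: [1.2, -0.7, 0.7]
width: 0.0521
grip_force: 0.0
```

```bash
python3 -c "
from h import *
q=eyes.camera('scene');save(q,'s6');im=q['pixels'][235:325,110:255,::-1];cv2.imwrite('pics/s6c.png',cv2.resize(im,None,fx=4,fy=4,interpolation=3))
print(sensors.read_state()['ee_pos'])"
```

```text
[ 0.47236921 -0.16324883  0.23022109]
```

View pics/s6c.png

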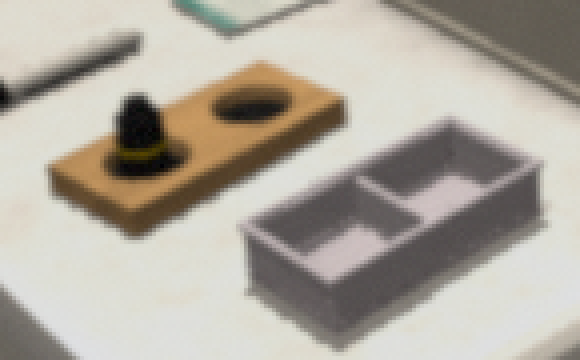

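The 10x stands upright in the left well. Next is the 40x.

Call:
arm_command([
  {"slide": [-0.01,-0.045,0],"rot": [0,0,0],"grip": 0.6},
  {"slide": [-0.01,-0.05,0],"rot": [0,0,0],"grip": 0.6},
  {"slide": [-0.01,-0.05,-0.02],"rot": [0,0,0],"grip": 0.6},
  {"slide": [-0.01,-0.05,-0.03],"rot": [0,0,0],"grip": 0.6},
  {"slide": [-0.015,-0.038,-0.03],"rot": [0,0,0],"grip": 0.6},
  {"slide": [0,0,-0.02],"rot": [0,0,0],"grip": 0.6},
  {"slide": [0,0,0],"rot": [0,0,0],"grip": 0.6},
  {"slide": [0,0,0],"rot": [0,0,0],"grip": 0.6},
])

```text
time: 16.4
ee_pos: [0.421, -0.3861, 0.1308]
eef_rot: [1.0, 0.001, 0.001, 0.001]
ft_force: [-0.7, -0.6, -0.1]
width: 0.0527
grip_force: 0.0
```

```bash
python3 near.py n2 objective_40x immersion_oil
```

```text
16.45 [ 0.4211 -0.3862  0.1309] [1.     0.0007 0.001  0.0008] 0.052204112711100835
objective_40x 0.6 [280. 194. 301. 230.] [ 0.4184 -0.396 ] [-3.9 -1.7  3.9  1.4] delta [-0.0026 -0.0097]
immersion_oil 0.88 [165. 204. 210. 254.] [ 0.4054 -0.3012] [-1.1 -1.4  3.9  1.1] delta [-0.0157  0.085 ]
```

Call:
arm_command([
  {"slide": [-0.0025,-0.0095,-0.02],"rot": [0,0,0],"grip": 0.6},
  {"slide": [0,0,-0.04],"rot": [0,0,0],"grip": 0.6},
  {"slide": [0,0,-0.035],"rot": [0,0,0],"grip": 0.6},
  {"slide": [0,0,-0.0165],"rot": [0,0,0],"grip": 0.6},
  {"slide": [0,0,-0.005],"rot": [0,0,0],"grip": 0.2},
  {"slide": [0,0,0],"rot": [0,0,0],"grip": 0.2},
  {"slide": [0,0,0],"rot": [0,0,0],"grip": 0.2},
  {"slide": [0,0,0],"rot": [0,0,0],"grip": 0.2},
])

```text
time: 17.55
ee_pos: [0.4179, -0.3965, 0.0137]
eef_rot: [1.0, -0.0, 0.001, 0.001]
ft_force: [-0.9, 0.4, 3.9]
width: 0.0242
grip_force: 15.0
```

Call:
arm_command([
  {"slide": [0,0,0],"rot": [0,0,0],"grip": 0.2},
  {"slide": [0,0,0],"rot": [0,0,0],"grip": 0.2},
  {"slide": [0,0,0],"rot": [0,0,0],"grip": 0.2},
  {"slide": [0,0,0],"rot": [0,0,0],"grip": 0.2},
  {"slide": [0,0,0],"rot": [0,0,0],"grip": 0.2},
  {"slide": [0,0,0],"rot": [0,0,0],"grip": 0.2},
  {"slide": [0,0,0],"rot": [0,0,0],"grip": 0.2},
  {"slide": [0,0,0],"rot": [0,0,0],"grip": 0.2},
])

```text
time: 18.55
ee_pos: [0.4179, -0.3965, 0.0136]
eef_rot: [1.0, 0.0, 0.001, 0.001]
ft_force: [-0.1, 0.6, 6.6]
width: 0.0242
grip_force: 15.0
```

Call:
arm_command([
  {"slide": [0,0,0.015],"rot": [0,0,0],"grip": 0.2},
  {"slide": [0,0,0.04],"rot": [0,0,0],"grip": 0.2},
  {"slide": [0,0,0.06],"rot": [0,0,0],"grip": 0.2},
  {"slide": [0,0,0.06],"rot": [0,0,0],"grip": 0.2},
  {"slide": [0.01,0.03,0.05],"rot": [0,0,0],"grip": 0.2},
  {"slide": [0.01,0.055,0.01],"rot": [0,0,0],"grip": 0.2},
  {"slide": [0.01,0.055,0],"rot": [0,0,0],"grip": 0.2},
  {"slide": [0.01,0.055,0],"rot": [0,0,0],"grip": 0.2},
])

```text
time: 19.55
ee_pos: [0.4573, -0.1991, 0.2486]
eef_rot: [1.0, 0.0, 0.0, 0.001]
ft_force: [1.1, 0.1, -0.2]
width: 0.0243
grip_force: 15.0
```

Call:
arm_command([
  {"slide": [0.01,0.055,0],"rot": [0,0,0],"grip": 0.2},
  {"slide": [0.01,0.055,0],"rot": [0,0,0],"grip": 0.2},
  {"slide": [0.01,0.055,0],"rot": [0,0,0],"grip": 0.2},
  {"slide": [0.015,0.055,0],"rot": [0,0,0],"grip": 0.2},
  {"slide": [0.015,0.055,0],"rot": [0,0,0],"grip": 0.2},
  {"slide": [0.015,0.055,0],"rot": [0,0,0],"grip": 0.2},
  {"slide": [0.015,0.055,0],"rot": [0,0,0],"grip": 0.2},
  {"slide": [0.015,0.05,0],"rot": [0,0,0],"grip": 0.2},
])

```text
time: 20.55
ee_pos: [0.5624, 0.2357, 0.2484]
eef_rot: [1.0, -0.0, 0.0, 0.0]
ft_force: [1.0, -0.2, 0.1]
width: 0.0245
grip_force: 15.0
```

Call:
arm_command([
  {"slide": [0.01,0.025,0],"rot": [0,0,0],"grip": 0.2},
  {"slide": [0,0,0],"rot": [0,0,0],"grip": 0.2},
  {"slide": [0,0,-0.03],"rot": [0,0,0],"grip": 0.2},
  {"slide": [0,0,-0.04],"rot": [0,0,0],"grip": 0.2},
  {"slide": [0,0,-0.04],"rot": [0,0,0],"grip": 0.2},
  {"slide": [0,0,-0.04],"rot": [0,0,0],"grip": 0.2},
  {"slide": [0,0,-0.02],"rot": [0,0,0],"grip": 0.2},
  {"slide": [0,0,0],"rot": [0,0,0],"grip": 0.2},
])

```text
time: 21.55
ee_pos: [0.572, 0.2579, 0.0772]
eef_rot: [1.0, -0.0, -0.001, 0.001]
ft_force: [-0.2, 0.0, -0.4]
width: 0.0242
grip_force: 15.0
```

```bash
python3 - <<'E'
from fit import *
np.set_printoptions(precision=4,suppress=True)
p=eyes.camera("wrist");p["pose"]=np.array(p["pose"]);save(p,"w6");s=sensors.read_state();print(s["time"],s["ee_pos"],s["width"],s["grip_force"])
for n in("lens_holder","objective_10x","objective_40x"):
    for r in eyes.look_for(n,p)[:2]:print(n,r)
E
```

```text
21.6 [0.5727 0.2587 0.0786] 0.02410847657593971 14.991781784046907
lens_holder {'bbox': [133.7, 171.7, 317.8, 268.4], 'conf': 0.86}
objective_10x {'bbox': [156.0, 218.7, 203.9, 262.2], 'conf': 0.67}
objective_40x {'bbox': [261.2, 236.3, 300.6, 287.4], 'conf': 0.89}
```

Call:
arm_command([
  {"slide": [0.0005,0.006,-0.01],"rot": [0,0,0],"grip": 0.2},
  {"slide": [0,0,-0.02],"rot": [0,0,0],"grip": 0.2},
  {"slide": [0,0,-0.015],"rot": [0,0,0],"grip": 0.2},
  {"slide": [0,0,-0.008],"rot": [0,0,0],"grip": 0.2},
  {"slide": [0,0,-0.004],"rot": [0,0,0],"grip": 0.2},
  {"slide": [0,0,0],"rot": [0,0,0],"grip": 0.2},
  {"slide": [0,0,0],"rot": [0,0,0],"grip": 0.2},
  {"slide": [0,0,0],"rot": [0,0,0],"grip": 0.2},
])

```text
time: 22.75
ee_pos: [0.573, 0.2651, 0.021]
eef_rot: [1.0, -0.0, 0.0, -0.0]
ft_force: [-0.4, -0.1, -1.2]
width: 0.0247
grip_force: 15.0
```

Call:
arm_command([
  {"slide": [0,0,-0.001],"rot": [0,0,0],"grip": 0.2},
  {"slide": [0,0,0],"rot": [0,0,0],"grip": 0.2},
  {"slide": [0,0,-0.0007],"rot": [0,0,0],"grip": 0.2},
  {"slide": [0,0,0],"rot": [0,0,0],"grip": 0.2},
  {"slide": [0,0,0],"rot": [0,0,0],"grip": 0.2},
  {"slide": [0,0,0],"rot": [0,0,0],"grip": 0.2},
  {"slide": [0,0,0],"rot": [0,0,0],"grip": 0.2},
  {"slide": [0,0,0],"rot": [0,0,0],"grip": 0.2},
])

```text
time: 23.75
ee_pos: [0.5731, 0.2651, 0.0197]
eef_rot: [1.0, -0.0, 0.0, 0.0]
ft_force: [-1.9, -1.8, 6.9]
width: 0.0247
grip_force: 15.0
```

Contact with the floor. I'll release and head for the solvent bottle.

Call:
arm_command([
  {"slide": [0,0,0],"rot": [0,0,0],"grip": 0.45},
  {"slide": [0,0,0],"rot": [0,0,0],"grip": 0.45},
  {"slide": [0,0,0],"rot": [0,0,0],"grip": 0.45},
  {"slide": [0,0,0],"rot": [0,0,0],"grip": 0.45},
  {"slide": [0,0,0.02],"rot": [0,0,0],"grip": 0.45},
  {"slide": [0,0,0.05],"rot": [0,0,0],"grip": 0.45},
  {"slide": [0,0,0.06],"rot": [0,0,0],"grip": 0.7},
  {"slide": [-0.02,0,0.06],"rot": [0,0,0],"grip": 0.7},
])

```text
time: 24.75
ee_pos: [0.5534, 0.2647, 0.2114]
eef_rot: [1.0, -0.0, 0.001, -0.0]
ft_force: [0.2, 0.2, 0.4]
width: 0.0521
grip_force: 0.0
```

```bash
python3 - <<'E'
from h import *
p=eyes.camera("wrist");save(p,"w7")
q=eyes.camera("scene");save(q,"s7");print(sensors.read_state()["ee_pos"])
for k in(p,q):
  for n in("objective_10x","objective_40x","lens_holder"):
    for r in eyes.look_for(n,k)[:1]:print(n,r)
a=q['pixels'][235:315,110:255,::-1];a=cv2.resize(a,(560,310),interpolation=3);b=p['pixels'][100:300,:,::-1]
cv2.imwrite("pics/m7.png",np.vstack([a,b]))
E
```

```text
[0.55353951 0.26823445 0.21702564]
objective_10x {'bbox': [210.5, 169.4, 232.6, 193.0], 'conf': 0.73}
objective_40x {'bbox': [272.2, 162.4, 290.3, 187.6], 'conf': 0.8}
lens_holder {'bbox': [195.8, 142.2, 311.5, 212.7], 'conf': 0.92}
objective_10x {'bbox': [135.8, 255.5, 152.5, 277.5], 'conf': 0.49}
objective_40x {'bbox': [166.7, 242.4, 179.0, 265.7], 'conf': 0.66}
lens_holder {'bbox': [120.5, 252.2, 195.8, 293.0], 'conf': 0.89}
```

Call:
arm_command([
  {"slide": [-0.015,-0.04,0.02],"rot": [0,0,0],"grip": 0.7},
  {"slide": [-0.015,-0.055,0],"rot": [0,0,0],"grip": 0.7},
  {"slide": [-0.015,-0.055,0],"rot": [0,0,0],"grip": 0.7},
  {"slide": [-0.015,-0.055,0],"rot": [0,0,0],"grip": 0.7},
  {"slide": [-0.015,-0.055,0],"rot": [0,0,0],"grip": 0.7},
  {"slide": [-0.015,-0.055,0],"rot": [0,0,0],"grip": 0.7},
  {"slide": [-0.015,-0.055,0],"rot": [0,0,0],"grip": 0.7},
  {"slide": [-0.015,-0.055,0],"rot": [0,0,0],"grip": 0.7},
])

```text
time: 26.15
ee_pos: [0.432, -0.1618, 0.2276]
eef_rot: [1.0, -0.0, -0.0, -0.0]
ft_force: [0.5, -1.1, -0.4]
width: 0.0611
grip_force: 0.0
```

Call:
arm_command([
  {"slide": [-0.015,-0.04,0],"rot": [0,0,0],"grip": 0.7},
  {"slide": [0,0,-0.02],"rot": [0,0,0],"grip": 0.7},
  {"slide": [0,0,-0.03],"rot": [0,0,0],"grip": 0.7},
  {"slide": [0,0,-0.03],"rot": [0,0,0],"grip": 0.7},
  {"slide": [0,0,0],"rot": [0,0,0],"grip": 0.7},
  {"slide": [0,0,0],"rot": [0,0,0],"grip": 0.7},
  {"slide": [0,0,0],"rot": [0,0,0],"grip": 0.7},
  {"slide": [0,0,0],"rot": [0,0,0],"grip": 0.7},
])

```text
time: 27.15
ee_pos: [0.4185, -0.2002, 0.149]
eef_rot: [1.0, -0.0, 0.001, 0.0]
ft_force: [-0.9, -0.2, 0.2]
width: 0.0608
grip_force: 0.0
```

```bash
python3 near.py n3 solvent_dropper immersion_oil
```

```text
27.2 [ 0.4184 -0.2002  0.1488] [ 1.     -0.      0.0004  0.0004] 0.060707292078426844
solvent_dropper 0.87 [262. 187. 297. 234.] [ 0.418  -0.1997] [-0.2 -2.6  0.2  1.2] delta [-0.0004  0.0005]
immersion_oil 0.78 [357. 197. 400. 240.] [ 0.4075 -0.2965] [-4.  -2.3  1.2  1.4] delta [-0.0109 -0.0963]
```

The centrifuge's right wall measures at about y = -0.10, too close for the 190 mm gripper body here, so I'll turn the tool by 90°. First I'll check the joint range.

```bash
python3 -c "
from h import *
print(np.round(sensors.read_state()['joint_positions'],2))"
```

```text
[ 0.93  0.07 -0.59  1.94  0.05  1.14 -1.26]
```

Call:
arm_command([
  {"slide": [0,0,0.03],"rot": [0,0,10],"grip": 0.7},
  {"slide": [0,0,0],"rot": [0,0,10],"grip": 0.7},
  {"slide": [0,0,0],"rot": [0,0,10],"grip": 0.7},
  {"slide": [0,0,0],"rot": [0,0,10],"grip": 0.7},
  {"slide": [0,0,0],"rot": [0,0,10],"grip": 0.7},
  {"slide": [0,0,0],"rot": [0,0,10],"grip": 0.7},
  {"slide": [0,0,0],"rot": [0,0,10],"grip": 0.7},
  {"slide": [0,0,0],"rot": [0,0,10],"grip": 0.7},
])

```text
time: 28.3
ee_pos: [0.4181, -0.2, 0.1783]
eef_rot: [0.764, 0.645, 0.0, 0.0]
ft_force: [-0.6, 0.0, 0.2]
width: 0.0611
grip_force: 0.0
```

Call:
arm_command([
  {"slide": [0,0,0],"rot": [0,0,10],"grip": 0.7},
  {"slide": [0,0,0],"rot": [0,0,0],"grip": 0.7},
  {"slide": [0,0,-0.015],"rot": [0,0,0],"grip": 0.7},
  {"slide": [0,0,-0.025],"rot": [0,0,0],"grip": 0.7},
  {"slide": [0,0,-0.025],"rot": [0,0,0],"grip": 0.7},
  {"slide": [0,0,0],"rot": [0,0,0],"grip": 0.7},
  {"slide": [0,0,0],"rot": [0,0,0],"grip": 0.7},
  {"slide": [0,0,0],"rot": [0,0,0],"grip": 0.7},
])

```text
time: 29.3
ee_pos: [0.4186, -0.2003, 0.114]
eef_rot: [0.707, 0.707, 0.0, 0.001]
ft_force: [-1.1, -0.0, -0.8]
width: 0.061
grip_force: 0.0
```

```bash
python3 near.py n4 solvent_dropper immersion_oil
```

```text
29.35 [ 0.4186 -0.2003  0.114 ] [0.7073 0.7069 0.0002 0.0007] 0.061219321234713325
solvent_dropper 0.67 [263. 194. 302. 248.] [ 0.4211 -0.1983] [-0.6 -5.1  0.6  1.4] delta [0.0025 0.0019]
immersion_oil 0.64 [251. 287. 283. 345.] [ 0.407  -0.2935] [-0.3 -9.7  0.3  1.9] delta [-0.0116 -0.0933]
```

Call:
arm_command([
  {"slide": [0.001,0,-0.03],"rot": [0,0,0],"grip": 0.7},
  {"slide": [0,0.001,-0.03],"rot": [0,0,0],"grip": 0.7},
  {"slide": [0,0,-0.018],"rot": [0,0,0],"grip": 0.7},
  {"slide": [0,0,-0.006],"rot": [0,0,0],"grip": 0.7},
  {"slide": [0,0,0],"rot": [0,0,0],"grip": 0.25},
  {"slide": [0,0,0],"rot": [0,0,0],"grip": 0.25},
  {"slide": [0,0,0],"rot": [0,0,0],"grip": 0.25},
  {"slide": [0,0,0],"rot": [0,0,0],"grip": 0.25},
], newtons=10)

```text
time: 30.45
ee_pos: [0.4193, -0.1992, 0.0296]
eef_rot: [0.707, 0.707, 0.0, 0.0]
ft_force: [-0.4, 0.3, 2.8]
width: 0.0319
grip_force: 10.0
```

Call:
arm_command([
  {"slide": [0,0,0],"rot": [0,0,0],"grip": 0.25},
  {"slide": [0,0,0],"rot": [0,0,0],"grip": 0.25},
  {"slide": [0,0,0],"rot": [0,0,0],"grip": 0.25},
  {"slide": [0,0,0],"rot": [0,0,0],"grip": 0.25},
  {"slide": [0,0,0],"rot": [0,0,0],"grip": 0.25},
  {"slide": [0,0,0],"rot": [0,0,0],"grip": 0.25},
  {"slide": [0,0,0],"rot": [0,0,0],"grip": 0.25},
  {"slide": [0,0,0],"rot": [0,0,0],"grip": 0.25},
])

```text
time: 31.45
ee_pos: [0.4193, -0.1992, 0.0295]
eef_rot: [0.707, 0.707, 0.0, 0.0]
ft_force: [-1.3, 0.2, 5.7]
width: 0.0319
grip_force: 10.0
```

Call:
arm_command([
  {"slide": [0,0,0.015],"rot": [0,0,0],"grip": 0.25},
  {"slide": [0,0,0.04],"rot": [0,0,0],"grip": 0.25},
  {"slide": [0,0,0.055],"rot": [0,0,0],"grip": 0.25},
  {"slide": [0,0,0.055],"rot": [0,0,0],"grip": 0.25},
  {"slide": [0,0,0.05],"rot": [0,0,0],"grip": 0.25},
  {"slide": [0,0.03,0.01],"rot": [0,0,0],"grip": 0.25},
  {"slide": [0,0.05,0],"rot": [0,0,0],"grip": 0.25},
  {"slide": [0,0.05,0],"rot": [0,0,0],"grip": 0.25},
])

```text
time: 32.45
ee_pos: [0.4188, -0.0673, 0.2549]
eef_rot: [0.707, 0.707, 0.0, 0.0]
ft_force: [0.4, 0.6, -0.3]
width: 0.032
grip_force: 10.0
```

Call:
arm_command([
  {"slide": [0,0.05,0],"rot": [0,0,0],"grip": 0.25},
  {"slide": [0,0.05,0],"rot": [0,0,0],"grip": 0.25},
  {"slide": [0,0.05,0],"rot": [0,0,0],"grip": 0.25},
  {"slide": [0,0.05,0],"rot": [0,0,0],"grip": 0.25},
  {"slide": [0.001,0.05,0],"rot": [0,0,0],"grip": 0.25},
  {"slide": [0.001,0.05,0],"rot": [0,0,0],"grip": 0.25},
  {"slide": [0.001,0.05,0],"rot": [0,0,0],"grip": 0.25},
  {"slide": [0,0.02,0],"rot": [0,0,0],"grip": 0.25},
])

```text
time: 33.45
ee_pos: [0.4208, 0.3038, 0.2545]
eef_rot: [0.706, 0.708, 0.0, -0.001]
ft_force: [0.1, -1.2, -0.2]
width: 0.0324
grip_force: 10.0
```

Call:
arm_command([
  {"slide": [0,0,0],"rot": [0,0,0],"grip": 0.25},
  {"slide": [0,0,-0.03],"rot": [0,0,0],"grip": 0.25},
  {"slide": [0,0,-0.04],"rot": [0,0,0],"grip": 0.25},
  {"slide": [0,0,-0.03],"rot": [0,0,0],"grip": 0.25},
  {"slide": [0,0,-0.03],"rot": [0,0,0],"grip": 0.25},
  {"slide": [0,0,-0.02],"rot": [0,0,0],"grip": 0.25},
  {"slide": [0,0,0],"rot": [0,0,0],"grip": 0.25},
  {"slide": [0,0,0],"rot": [0,0,0],"grip": 0.25},
])

```text
time: 34.45
ee_pos: [0.4226, 0.3012, 0.1053]
eef_rot: [0.707, 0.707, 0.001, 0.0]
ft_force: [-0.5, -0.3, 0.1]
width: 0.032
grip_force: 10.0
```

```bash
python3 near.py n5 solvent_dropper bottle_caddy
```

```text
34.5 [0.4227 0.3013 0.1054] [0.7072 0.707  0.0008 0.0003] 0.032051443555194466
solvent_dropper 0.74 [249. 226. 311. 324.] [0.4217 0.2476] [  9.8  20.  -13.6  -1.8] delta [-0.001  -0.0537]
bottle_caddy 0.89 [232. 168. 319. 318.]
bottle_caddy 0.62 [251. 226. 310. 324.]
```

View pics/n5.png

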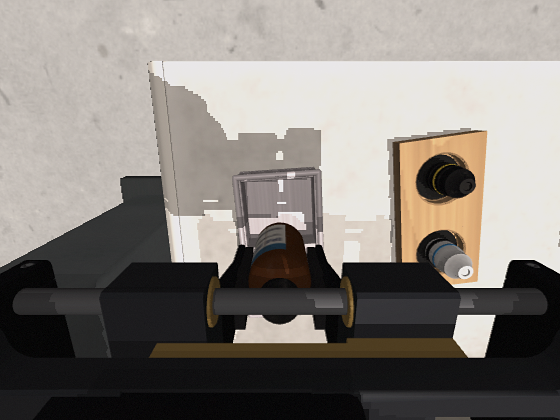

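Both objectives stand in their wells, at (460,180) and (452,258). The caddy's far rim corners are at (234,176) and (319,168), which I'll use to check the bay centres.

```bash
python3 - <<'E'
from h import *
np.set_printoptions(precision=4,suppress=True)
p=eyes.camera("wrist");p["pose"]=np.array(p["pose"])
a,b=[ray(p,*c,.033) for c in((234,177),(319.5,169))];d=(b-a)[:2];d/=np.linalg.norm(d);n=np.array([d[1],-d[0]]);m=(a+b)[:2]/2
print(a,b,np.linalg.norm(a-b),"left",m+.034*n,"right",m+.098*n)
E
```

```text
[0.3859 0.3395 0.033 ] [0.4547 0.346  0.033 ] 0.06908999967418021 left [0.4235 0.3089] right [0.4295 0.2452]
```

Call:
arm_command([
  {"slide": [0.0005,0.0065,-0.01],"rot": [0,0,0],"grip": 0.25},
  {"slide": [0,0,-0.02],"rot": [0,0,0],"grip": 0.25},
  {"slide": [0,0,-0.02],"rot": [0,0,0],"grip": 0.25},
  {"slide": [0,0,-0.013],"rot": [0,0,0],"grip": 0.25},
  {"slide": [0,0,-0.005],"rot": [0,0,0],"grip": 0.25},
  {"slide": [0,0,-0.002],"rot": [0,0,0],"grip": 0.25},
  {"slide": [0,0,0],"rot": [0,0,0],"grip": 0.25},
  {"slide": [0,0,0],"rot": [0,0,0],"grip": 0.25},
])

```text
time: 35.65
ee_pos: [0.4229, 0.3076, 0.0346]
eef_rot: [0.707, 0.707, 0.0, 0.0]
ft_force: [-0.0, -0.6, -0.6]
width: 0.0318
grip_force: 10.0
```

Call:
arm_command([
  {"slide": [0,0,-0.001],"rot": [0,0,0],"grip": 0.25},
  {"slide": [0,0,0],"rot": [0,0,0],"grip": 0.25},
  {"slide": [0,0,0],"rot": [0,0,0],"grip": 0.25},
  {"slide": [0,0,0],"rot": [0,0,0],"grip": 0.25},
  {"slide": [0,0,0],"rot": [0,0,0],"grip": 0.25},
  {"slide": [0,0,0],"rot": [0,0,0],"grip": 0.25},
  {"slide": [0,0,0],"rot": [0,0,0],"grip": 0.25},
  {"slide": [0,0,0],"rot": [0,0,0],"grip": 0.25},
])

```text
time: 36.65
ee_pos: [0.4228, 0.3077, 0.0336]
eef_rot: [0.707, 0.707, 0.0, 0.0]
ft_force: [-0.6, 0.0, 6.7]
width: 0.0317
grip_force: 10.0
```

On the floor. I'll release, then go for the oil bottle.

Call:
arm_command([
  {"slide": [0,0,0],"rot": [0,0,0],"grip": 0.55},
  {"slide": [0,0,0],"rot": [0,0,0],"grip": 0.55},
  {"slide": [0,0,0],"rot": [0,0,0],"grip": 0.55},
  {"slide": [0,0,0],"rot": [0,0,0],"grip": 0.55},
  {"slide": [0,0,0.02],"rot": [0,0,0],"grip": 0.55},
  {"slide": [0,0,0.05],"rot": [0,0,0],"grip": 0.55},
  {"slide": [0,0,0.06],"rot": [0,0,0],"grip": 0.7},
  {"slide": [0,-0.02,0.06],"rot": [0,0,0],"grip": 0.7},
])

```text
time: 37.65
ee_pos: [0.4217, 0.289, 0.2257]
eef_rot: [0.706, 0.708, 0.001, -0.0]
ft_force: [1.6, -0.3, 0.8]
width: 0.0578
grip_force: 0.0
```

Call:
arm_command([
  {"slide": [0,-0.05,0.01],"rot": [0,0,0],"grip": 0.7},
  {"slide": [-0.002,-0.055,0],"rot": [0,0,0],"grip": 0.7},
  {"slide": [-0.002,-0.055,0],"rot": [0,0,0],"grip": 0.7},
  {"slide": [-0.002,-0.055,0],"rot": [0,0,0],"grip": 0.7},
  {"slide": [-0.002,-0.055,0],"rot": [0,0,0],"grip": 0.7},
  {"slide": [-0.002,-0.055,0],"rot": [0,0,0],"grip": 0.7},
  {"slide": [-0.002,-0.055,0],"rot": [0,0,0],"grip": 0.7},
  {"slide": [-0.002,-0.055,0],"rot": [0,0,0],"grip": 0.7},
])

```text
time: 38.65
ee_pos: [0.409, -0.1406, 0.2343]
eef_rot: [0.706, 0.708, 0.0, 0.001]
ft_force: [1.2, -0.3, 0.4]
width: 0.061
grip_force: 0.0
```

Call:
arm_command([
  {"slide": [-0.002,-0.055,0],"rot": [0,0,0],"grip": 0.7},
  {"slide": [0,-0.055,0],"rot": [0,0,0],"grip": 0.7},
  {"slide": [0,-0.045,0],"rot": [0,0,0],"grip": 0.7},
  {"slide": [0,0,-0.03],"rot": [0,0,0],"grip": 0.7},
  {"slide": [0,0,-0.04],"rot": [0,0,0],"grip": 0.7},
  {"slide": [0,0,-0.03],"rot": [0,0,0],"grip": 0.7},
  {"slide": [0,0,0],"rot": [0,0,0],"grip": 0.7},
  {"slide": [0,0,0],"rot": [0,0,0],"grip": 0.7},
])

```text
time: 39.65
ee_pos: [0.4079, -0.2947, 0.1349]
eef_rot: [0.707, 0.707, 0.0, 0.001]
ft_force: [0.3, -0.6, 1.1]
width: 0.0611
grip_force: 0.0
```

```bash
python3 near.py n6 immersion_oil
```

```text
39.7 [ 0.408  -0.2949  0.135 ] [0.7068 0.7074 0.0003 0.0012] 0.0608165060359693
immersion_oil 0.92 [261. 194. 295. 240.] [ 0.4069 -0.299 ] [ 0.1 -3.2 -0.1  1.4] delta [-0.001  -0.0041]
```

Call:
arm_command([
  {"slide": [-0.001,-0.003,-0.03],"rot": [0,0,0],"grip": 0.7},
  {"slide": [0,0,-0.04],"rot": [0,0,0],"grip": 0.7},
  {"slide": [0,0,-0.025],"rot": [0,0,0],"grip": 0.7},
  {"slide": [0,0,-0.012],"rot": [0,0,0],"grip": 0.7},
  {"slide": [0,0,0],"rot": [0,0,0],"grip": 0.25},
  {"slide": [0,0,0],"rot": [0,0,0],"grip": 0.25},
  {"slide": [0,0,0],"rot": [0,0,0],"grip": 0.25},
  {"slide": [0,0,0],"rot": [0,0,0],"grip": 0.25},
])

```text
time: 40.75
ee_pos: [0.4063, -0.2978, 0.0266]
eef_rot: [0.707, 0.707, 0.0, 0.0]
ft_force: [0.7, 0.7, 3.0]
width: 0.0303
grip_force: 10.0
```

Call:
arm_command([
  {"slide": [0,0,0],"rot": [0,0,0],"grip": 0.25},
  {"slide": [0,0,0],"rot": [0,0,0],"grip": 0.25},
  {"slide": [0,0,0],"rot": [0,0,0],"grip": 0.25},
  {"slide": [0,0,0],"rot": [0,0,0],"grip": 0.25},
  {"slide": [0,0,0],"rot": [0,0,0],"grip": 0.25},
  {"slide": [0,0,0],"rot": [0,0,0],"grip": 0.25},
  {"slide": [0,0,0],"rot": [0,0,0],"grip": 0.25},
  {"slide": [0,0,0],"rot": [0,0,0],"grip": 0.25},
])

```text
time: 41.75
ee_pos: [0.4063, -0.2979, 0.0265]
eef_rot: [0.707, 0.707, 0.0, 0.0]
ft_force: [-1.2, 0.1, 6.6]
width: 0.0302
grip_force: 10.0
```

That grip is a little low for the caddy rim, so I'll regrip 5 mm higher.

Call:
arm_command([
  {"slide": [0,0,0],"rot": [0,0,0],"grip": 0.5},
  {"slide": [0,0,0],"rot": [0,0,0],"grip": 0.5},
  {"slide": [0,0,0],"rot": [0,0,0],"grip": 0.5},
  {"slide": [0,0,0.005],"rot": [0,0,0],"grip": 0.5},
  {"slide": [0,0,0],"rot": [0,0,0],"grip": 0.5},
  {"slide": [0,0,0],"rot": [0,0,0],"grip": 0.25},
  {"slide": [0,0,0],"rot": [0,0,0],"grip": 0.25},
  {"slide": [0,0,0],"rot": [0,0,0],"grip": 0.25},
])

```text
time: 42.75
ee_pos: [0.406, -0.2975, 0.0309]
eef_rot: [0.707, 0.707, 0.0, -0.0]
ft_force: [0.0, 0.3, 1.0]
width: 0.0302
grip_force: 10.0
```

Call:
arm_command([
  {"slide": [0,0,0],"rot": [0,0,0],"grip": 0.25},
  {"slide": [0,0,0],"rot": [0,0,0],"grip": 0.25},
  {"slide": [0,0,0],"rot": [0,0,0],"grip": 0.25},
  {"slide": [0,0,0.002],"rot": [0,0,0],"grip": 0.25},
  {"slide": [0,0,0.02],"rot": [0,0,0],"grip": 0.25},
  {"slide": [0,0,0.05],"rot": [0,0,0],"grip": 0.25},
  {"slide": [0,0,0.06],"rot": [0,0,0],"grip": 0.25},
  {"slide": [0,0,0.06],"rot": [0,0,0],"grip": 0.25},
])

```text
time: 43.75
ee_pos: [0.4058, -0.2972, 0.225]
eef_rot: [0.707, 0.707, 0.0, 0.0]
ft_force: [-0.3, -0.8, -0.7]
width: 0.03
grip_force: 10.0
```

Call:
arm_command([
  {"slide": [0,0.03,0.03],"rot": [0,0,0],"grip": 0.25},
  {"slide": [0.002,0.05,0],"rot": [0,0,0],"grip": 0.25},
  {"slide": [0.002,0.05,0],"rot": [0,0,0],"grip": 0.25},
  {"slide": [0.002,0.05,0],"rot": [0,0,0],"grip": 0.25},
  {"slide": [0.002,0.05,0],"rot": [0,0,0],"grip": 0.25},
  {"slide": [0.002,0.05,0],"rot": [0,0,0],"grip": 0.25},
  {"slide": [0.002,0.05,0],"rot": [0,0,0],"grip": 0.25},
  {"slide": [0.002,0.05,0],"rot": [0,0,0],"grip": 0.25},
])

```text
time: 44.75
ee_pos: [0.4197, 0.0842, 0.2531]
eef_rot: [0.707, 0.707, -0.0, 0.001]
ft_force: [0.9, -0.2, 0.6]
width: 0.0301
grip_force: 10.0
```

Call:
arm_command([
  {"slide": [0.003,0.05,0],"rot": [0,0,0],"grip": 0.25},
  {"slide": [0.002,0.05,0],"rot": [0,0,0],"grip": 0.25},
  {"slide": [0.002,0.05,0],"rot": [0,0,0],"grip": 0.25},
  {"slide": [0,0.01,0],"rot": [0,0,0],"grip": 0.25},
  {"slide": [0,0,0],"rot": [0,0,0],"grip": 0.25},
  {"slide": [0,0,-0.03],"rot": [0,0,0],"grip": 0.25},
  {"slide": [0,0,-0.04],"rot": [0,0,0],"grip": 0.25},
  {"slide": [0,0,-0.04],"rot": [0,0,0],"grip": 0.25},
])

```text
time: 45.75
ee_pos: [0.4273, 0.2328, 0.1431]
eef_rot: [0.707, 0.707, 0.0, 0.001]
ft_force: [0.1, 0.5, -0.9]
width: 0.0303
grip_force: 10.0
```

Call:
arm_command([
  {"slide": [0,0,-0.02],"rot": [0,0,0],"grip": 0.25},
  {"slide": [0,0,0],"rot": [0,0,0],"grip": 0.25},
  {"slide": [0,0,0],"rot": [0,0,0],"grip": 0.25},
  {"slide": [0,0,0],"rot": [0,0,0],"grip": 0.25},
  {"slide": [0,0,0],"rot": [0,0,0],"grip": 0.25},
  {"slide": [0,0,0],"rot": [0,0,0],"grip": 0.25},
  {"slide": [0,0,0],"rot": [0,0,0],"grip": 0.25},
  {"slide": [0,0,0],"rot": [0,0,0],"grip": 0.25},
])

```text
time: 46.75
ee_pos: [0.4265, 0.2346, 0.1238]
eef_rot: [0.707, 0.708, 0.0, -0.0]
ft_force: [0.5, -1.0, 0.1]
width: 0.03
grip_force: 10.0
```

```bash
python3 near.py n7 solvent_dropper bottle_caddy
```

```text
46.8 [0.4265 0.2346 0.1238] [ 0.7065  0.7077  0.0001 -0.0002] 0.030051997450528924
solvent_dropper 0.76 [254. 110. 297. 154.] [0.4231 0.3077] [ 0. -0. -0.  0.] delta [-0.0034  0.0732]
bottle_caddy 0.66 [227.  81. 320. 245.]
```

Call:
arm_command([
  {"slide": [0.001,0.009,-0.01],"rot": [0,0,0],"grip": 0.25},
  {"slide": [0,0,-0.025],"rot": [0,0,0],"grip": 0.25},
  {"slide": [0,0,-0.025],"rot": [0,0,0],"grip": 0.25},
  {"slide": [0,0,-0.015],"rot": [0,0,0],"grip": 0.25},
  {"slide": [0,0,-0.008],"rot": [0,0,0],"grip": 0.25},
  {"slide": [0,0,-0.004],"rot": [0,0,0],"grip": 0.25},
  {"slide": [0,0,0],"rot": [0,0,0],"grip": 0.25},
  {"slide": [0,0,0],"rot": [0,0,0],"grip": 0.25},
])

```text
time: 47.9
ee_pos: [0.4279, 0.2437, 0.0373]
eef_rot: [0.707, 0.708, 0.0, 0.0]
ft_force: [-0.1, 0.0, -0.4]
width: 0.03
grip_force: 10.0
```

Call:
arm_command([
  {"slide": [0,0,-0.001],"rot": [0,0,0],"grip": 0.25},
  {"slide": [0,0,0],"rot": [0,0,0],"grip": 0.25},
  {"slide": [0,0,0],"rot": [0,0,0],"grip": 0.25},
  {"slide": [0,0,0],"rot": [0,0,0],"grip": 0.25},
  {"slide": [0,0,0],"rot": [0,0,0],"grip": 0.25},
  {"slide": [0,0,0],"rot": [0,0,0],"grip": 0.25},
  {"slide": [0,0,0],"rot": [0,0,0],"grip": 0.25},
  {"slide": [0,0,0],"rot": [0,0,0],"grip": 0.25},
])

```text
time: 48.9
ee_pos: [0.4275, 0.2435, 0.0358]
eef_rot: [0.707, 0.708, 0.0, -0.0]
ft_force: [-0.8, 0.0, -0.7]
width: 0.0299
grip_force: 10.0
```

Call:
arm_command([
  {"slide": [0,0,-0.0007],"rot": [0,0,0],"grip": 0.25},
  {"slide": [0,0,0],"rot": [0,0,0],"grip": 0.25},
  {"slide": [0,0,-0.0007],"rot": [0,0,0],"grip": 0.25},
  {"slide": [0,0,0],"rot": [0,0,0],"grip": 0.25},
  {"slide": [0,0,0],"rot": [0,0,0],"grip": 0.25},
  {"slide": [0,0,0],"rot": [0,0,0],"grip": 0.25},
  {"slide": [0,0,0],"rot": [0,0,0],"grip": 0.25},
  {"slide": [0,0,0],"rot": [0,0,0],"grip": 0.25},
])

```text
time: 49.9
ee_pos: [0.4277, 0.2437, 0.0348]
eef_rot: [0.707, 0.708, 0.0, 0.0]
ft_force: [-1.4, -1.5, 4.3]
width: 0.0302
grip_force: 10.0
```

Contact. I'll release and go to the carton, turning the tool by +23.7° to match its sides.

Call:
arm_command([
  {"slide": [0,0,0],"rot": [0,0,0],"grip": 0.52},
  {"slide": [0,0,0],"rot": [0,0,0],"grip": 0.52},
  {"slide": [0,0,0],"rot": [0,0,0],"grip": 0.52},
  {"slide": [0,0,0],"rot": [0,0,0],"grip": 0.52},
  {"slide": [0,0,0.02],"rot": [0,0,0],"grip": 0.52},
  {"slide": [0,0,0.05],"rot": [0,0,0],"grip": 0.52},
  {"slide": [0,0,0.06],"rot": [0,0,0],"grip": 0.8},
  {"slide": [0,-0.02,0.06],"rot": [0,0,0],"grip": 0.8},
])

```text
time: 50.9
ee_pos: [0.4267, 0.2253, 0.2267]
eef_rot: [0.705, 0.709, 0.001, -0.0]
ft_force: [1.7, -1.8, 1.0]
width: 0.0581
grip_force: 0.0
```

Call:
arm_command([
  {"slide": [0.003,-0.045,0.01],"rot": [0,0,0],"grip": 0.8},
  {"slide": [0.006,-0.055,0],"rot": [0,0,0],"grip": 0.8},
  {"slide": [0.006,-0.055,0],"rot": [0,0,0],"grip": 0.8},
  {"slide": [0.006,-0.055,0],"rot": [0,0,0],"grip": 0.8},
  {"slide": [0.006,-0.055,0],"rot": [0,0,0],"grip": 0.8},
  {"slide": [0.006,-0.055,0],"rot": [0,0,0],"grip": 0.8},
  {"slide": [0.006,-0.055,0],"rot": [0,0,0],"grip": 0.8},
  {"slide": [0.006,-0.055,0],"rot": [0,0,5.7],"grip": 0.8},
])

```text
time: 51.9
ee_pos: [0.4726, -0.2053, 0.2351]
eef_rot: [0.669, 0.743, 0.0, 0.0]
ft_force: [0.4, -0.0, 1.1]
width: 0.07
grip_force: 0.0
```

Call:
arm_command([
  {"slide": [0.006,-0.055,0],"rot": [0,0,6],"grip": 0.8},
  {"slide": [0.006,-0.055,0],"rot": [0,0,6],"grip": 0.8},
  {"slide": [0.006,-0.055,0],"rot": [0,0,6],"grip": 0.8},
  {"slide": [0.006,-0.05,0],"rot": [0,0,0],"grip": 0.8},
  {"slide": [0.005,-0.022,0],"rot": [0,0,0],"grip": 0.8},
  {"slide": [0,0,-0.03],"rot": [0,0,0],"grip": 0.8},
  {"slide": [0,0,-0.04],"rot": [0,0,0],"grip": 0.8},
  {"slide": [0,0,0],"rot": [0,0,0],"grip": 0.8},
])

```text
time: 52.9
ee_pos: [0.4999, -0.4405, 0.1625]
eef_rot: [0.546, 0.838, 0.001, -0.002]
ft_force: [-0.5, 0.0, 0.5]
width: 0.0694
grip_force: 0.0
```

```bash
python3 near.py n8 bulb_carton; python3 - <<'E'
import cv2,numpy as np
from h import *
q=eyes.camera("scene");a=cv2.resize(q['pixels'][235:325,110:255,::-1],(560,348),interpolation=3);b=cv2.imread("pics/n8.png")[80:330]
cv2.imwrite("pics/m8.png",np.vstack([a,b]))
E
```

```text
52.95 [ 0.501  -0.4409  0.1648] [ 0.5461  0.8377  0.0004 -0.0005] 0.06967326612095735
bulb_carton 0.79 [258. 180. 302. 234.]
```

View pics/m8.png

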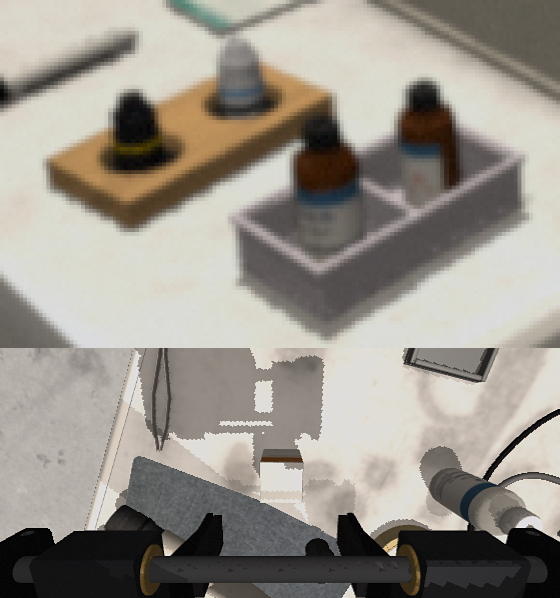

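All four items stand upright in their places, and the carton is square to the tool at about (281,215). Before descending, I'll triangulate the microscope eyepieces to check clearance for the gripper body.

```bash
python3 - <<'E'
from h import *
np.set_printoptions(precision=3,suppress=True)
p=eyes.camera("wrist");K=np.array(p["intrinsics"]);print(np.round(sensors.read_state()['joint_positions'],2))
P0=np.array([[.351,-.894,-.279,.296],[-.936,-.334,-.106,-.556],[.001,.299,-.954,.386]]);z=np.load("w2.npz")
M=lambda T:K@np.c_[T[:3,:3].T,-T[:3,:3].T@T[:3,3]]
for a,b in(((308,72),(425,195)),((352,103),(458,205))):
    X=cv2.triangulatePoints(M(P0),M(z["pose"]),np.array(a,float),np.array(b,float));print((X[:3]/X[3]).T)
for c in((258,180),(302,180),(258,234),(302,234)):print(ray({"pose":np.array(p["pose"]),"intrinsics":K},*c,.062))
E
```

```text
[ 1.3   0.66 -0.99  1.37  0.54  1.4   0.74]
[[ 0.353 -0.568  0.03 ]]
[[ 0.339 -0.624  0.033]]
[ 0.472 -0.423  0.062]
[ 0.51  -0.406  0.062]
[ 0.493 -0.472  0.062]
[ 0.532 -0.455  0.062]
```

The eyepieces are low and well away. I'll descend on the carton and grip.

Call:
arm_command([
  {"slide": [0.001,-0.0015,-0.03],"rot": [0,0,0],"grip": 0.8},
  {"slide": [0,0,-0.04],"rot": [0,0,0],"grip": 0.8},
  {"slide": [0,0,-0.04],"rot": [0,0,0],"grip": 0.8},
  {"slide": [0,0,-0.022],"rot": [0,0,0],"grip": 0.8},
  {"slide": [0,0,-0.01],"rot": [0,0,0],"grip": 0.8},
  {"slide": [0,0,0],"rot": [0,0,0],"grip": 0.35},
  {"slide": [0,0,0],"rot": [0,0,0],"grip": 0.35},
  {"slide": [0,0,0],"rot": [0,0,0],"grip": 0.35},
], newtons=8)

```text
time: 54.1
ee_pos: [0.5028, -0.4429, 0.023]
eef_rot: [0.546, 0.838, -0.0, 0.001]
ft_force: [0.5, -0.5, 0.0]
width: 0.047
grip_force: 0.0
```

Call:
arm_command([
  {"slide": [0,0,0],"rot": [0,0,0],"grip": 0.35},
  {"slide": [0,0,0],"rot": [0,0,0],"grip": 0.35},
  {"slide": [0,0,0],"rot": [0,0,0],"grip": 0.35},
  {"slide": [0,0,0],"rot": [0,0,0],"grip": 0.35},
  {"slide": [0,0,0],"rot": [0,0,0],"grip": 0.35},
  {"slide": [0,0,0],"rot": [0,0,0],"grip": 0.35},
  {"slide": [0,0,0],"rot": [0,0,0],"grip": 0.35},
  {"slide": [0,0,0],"rot": [0,0,0],"grip": 0.35},
])

```text
time: 55.1
ee_pos: [0.5026, -0.4428, 0.0225]
eef_rot: [0.546, 0.838, -0.0, 0.0]
ft_force: [-1.3, 0.5, 6.2]
width: 0.0399
grip_force: 8.0
```

Call:
arm_command([
  {"slide": [0,0,0.015],"rot": [0,0,0],"grip": 0.35},
  {"slide": [0,0,0.04],"rot": [0,0,0],"grip": 0.35},
  {"slide": [0,0,0.055],"rot": [0,0,0],"grip": 0.35},
  {"slide": [0,0,0.05],"rot": [0,0,0],"grip": 0.35},
  {"slide": [0,0.01,0.01],"rot": [0,0,6.6],"grip": 0.35},
  {"slide": [0,0.02,0],"rot": [0,0,8],"grip": 0.35},
  {"slide": [0.01,0.025,0],"rot": [0,0,10],"grip": 0.35},
  {"slide": [0.01,0.025,0],"rot": [0,0,10],"grip": 0.35},
])

```text
time: 56.1
ee_pos: [0.5224, -0.3618, 0.1927]
eef_rot: [0.27, 0.963, -0.0, 0.0]
ft_force: [0.8, -0.8, -0.3]
width: 0.0398
grip_force: 8.0
```

Call:
arm_command([
  {"slide": [0.015,0.025,0],"rot": [0,0,10],"grip": 0.35},
  {"slide": [0.015,0.025,0],"rot": [0,0,10],"grip": 0.35},
  {"slide": [0.015,0.025,0],"rot": [0,0,10],"grip": 0.35},
  {"slide": [0.015,0.025,0],"rot": [0,0,10],"grip": 0.35},
  {"slide": [0.015,0.015,0],"rot": [0,0,0],"grip": 0.35},
  {"slide": [0.008,0,0],"rot": [0,0,0],"grip": 0.35},
  {"slide": [0,0,0],"rot": [0,0,0],"grip": 0.35},
  {"slide": [0,0,0],"rot": [0,0,0],"grip": 0.35},
])

```text
time: 57.1
ee_pos: [0.6049, -0.2487, 0.1918]
eef_rot: [-0.072, 0.997, -0.0, -0.0]
ft_force: [0.4, 0.4, -0.5]
width: 0.0401
grip_force: 8.0
```

```bash
python3 near.py n9 square_tray bulb_carton; python3 -c "
from h import *
from scipy.spatial.transform import Rotation as R
s=sensors.read_state();print(np.round(s['joint_positions'],2),R.from_quat(s['eef_rot']).as_matrix().round(3))"
```

```text
57.15 [ 0.6048 -0.2486  0.1918] [-0.0725  0.9974 -0.0002 -0.0003] 0.04036044819566008
square_tray 0.65 [245. 157. 317. 226.]
bulb_carton 0.59 [238. 216. 322. 332.]
[ 1.1   0.73 -1.24  1.37  0.69  1.5   1.62] [[-0.989 -0.145 -0.   ]
 [-0.145  0.989 -0.   ]
 [ 0.001 -0.    -1.   ]]
```

Call:
arm_command([
  {"slide": [0.0015,0.0005,-0.025],"rot": [0,0,0],"grip": 0.35},
  {"slide": [0,0,-0.035],"rot": [0,0,0],"grip": 0.35},
  {"slide": [0,0,-0.035],"rot": [0,0,0],"grip": 0.35},
  {"slide": [0,0,-0.03],"rot": [0,0,0],"grip": 0.35},
  {"slide": [0,0,-0.02],"rot": [0,0,0],"grip": 0.35},
  {"slide": [0,0,-0.012],"rot": [0,0,0],"grip": 0.35},
  {"slide": [0,0,-0.004],"rot": [0,0,0],"grip": 0.35},
  {"slide": [0,0,0],"rot": [0,0,0],"grip": 0.35},
])

```text
time: 58.25
ee_pos: [0.6072, -0.2471, 0.0314]
eef_rot: [-0.073, 0.997, -0.0, 0.0]
ft_force: [0.1, 0.4, 0.6]
width: 0.04
grip_force: 8.0
```

Call:
arm_command([
  {"slide": [0,0,-0.001],"rot": [0,0,0],"grip": 0.35},
  {"slide": [0,0,0],"rot": [0,0,0],"grip": 0.35},
  {"slide": [0,0,0],"rot": [0,0,0],"grip": 0.35},
  {"slide": [0,0,0],"rot": [0,0,0],"grip": 0.35},
  {"slide": [0,0,0],"rot": [0,0,0],"grip": 0.35},
  {"slide": [0,0,0],"rot": [0,0,0],"grip": 0.35},
  {"slide": [0,0,0],"rot": [0,0,0],"grip": 0.35},
  {"slide": [0,0,0],"rot": [0,0,0],"grip": 0.35},
])

```text
time: 59.25
ee_pos: [0.6069, -0.247, 0.0298]
eef_rot: [-0.073, 0.997, -0.0, -0.0]
ft_force: [-0.2, -0.4, 0.6]
width: 0.04
grip_force: 8.0
```

Call:
arm_command([
  {"slide": [0,0,-0.001],"rot": [0,0,0],"grip": 0.35},
  {"slide": [0,0,0],"rot": [0,0,0],"grip": 0.35},
  {"slide": [0,0,0],"rot": [0,0,0],"grip": 0.35},
  {"slide": [0,0,-0.001],"rot": [0,0,0],"grip": 0.35},
  {"slide": [0,0,0],"rot": [0,0,0],"grip": 0.35},
  {"slide": [0,0,0],"rot": [0,0,0],"grip": 0.35},
  {"slide": [0,0,0],"rot": [0,0,0],"grip": 0.35},
  {"slide": [0,0,0],"rot": [0,0,0],"grip": 0.35},
])

```text
time: 60.25
ee_pos: [0.6068, -0.247, 0.0278]
eef_rot: [-0.073, 0.997, -0.0, -0.0]
ft_force: [0.1, -1.0, -1.0]
width: 0.0398
grip_force: 8.0
```

Call:
arm_command([
  {"slide": [0,0,-0.0007],"rot": [0,0,0],"grip": 0.35},
  {"slide": [0,0,0],"rot": [0,0,0],"grip": 0.35},
  {"slide": [0,0,0],"rot": [0,0,0],"grip": 0.35},
  {"slide": [0,0,0],"rot": [0,0,0],"grip": 0.35},
  {"slide": [0,0,0],"rot": [0,0,0],"grip": 0.35},
  {"slide": [0,0,0],"rot": [0,0,0],"grip": 0.35},
  {"slide": [0,0,0],"rot": [0,0,0],"grip": 0.35},
  {"slide": [0,0,0],"rot": [0,0,0],"grip": 0.35},
])

```text
time: 61.25
ee_pos: [0.6069, -0.247, 0.0275]
eef_rot: [-0.073, 0.997, -0.0, -0.0]
ft_force: [-2.8, 0.4, 5.7]
width: 0.0399
grip_force: 8.0
```

Contact. I'll release, go straight up, then back away for a final look.

Call:
arm_command([
  {"slide": [0,0,0],"rot": [0,0,0],"grip": 0.62},
  {"slide": [0,0,0],"rot": [0,0,0],"grip": 0.62},
  {"slide": [0,0,0],"rot": [0,0,0],"grip": 0.62},
  {"slide": [0,0,0],"rot": [0,0,0],"grip": 0.62},
  {"slide": [0,0,0.02],"rot": [0,0,0],"grip": 0.62},
  {"slide": [0,0,0.05],"rot": [0,0,0],"grip": 0.62},
  {"slide": [0,0,0.055],"rot": [0,0,0],"grip": 0.62},
  {"slide": [0,0,0.055],"rot": [0,0,0],"grip": 0.62},
])

```text
time: 62.25
ee_pos: [0.6068, -0.2467, 0.2105]
eef_rot: [-0.074, 0.997, -0.0, 0.0]
ft_force: [0.8, -0.9, -0.5]
width: 0.0538
grip_force: 0.0
```

Call:
arm_command([
  {"slide": [-0.02,-0.02,0.04],"rot": [0,0,0],"grip": 0.62},
  {"slide": [-0.03,-0.04,0.01],"rot": [0,0,0],"grip": 0.62},
  {"slide": [-0.04,-0.04,0],"rot": [0,0,0],"grip": 0.62},
  {"slide": [-0.04,-0.03,0],"rot": [0,0,0],"grip": 0.62},
  {"slide": [-0.03,-0.02,0],"rot": [0,0,0],"grip": 0.62},
  {"slide": [0,0,0],"rot": [0,0,0],"grip": 0.62},
  {"slide": [0,0,0],"rot": [0,0,0],"grip": 0.62},
  {"slide": [0,0,0],"rot": [0,0,0],"grip": 0.62},
])

```text
time: 63.25
ee_pos: [0.4479, -0.3957, 0.2577]
eef_rot: [-0.074, 0.997, -0.0, 0.0]
ft_force: [0.2, -1.3, -0.8]
width: 0.0538
grip_force: 0.0
```

```bash
python3 - <<'E'
from h import *
q=eyes.camera("scene");w=eyes.camera("side")
a=cv2.resize(q['pixels'][235:325,110:255,::-1],(480,298),interpolation=3);b=cv2.resize(w["pixels"][180:320,210:410,::-1],None,fx=2.4,fy=2.1,interpolation=3)
cv2.imwrite("pics/fin.png",np.vstack([a,b]));s=sensors.read_state();print(s["time"],s["ee_pos"],s["ft_force"])
E
```

```text
63.35 [ 0.44774334 -0.39598395  0.25736789] [-0.47923087  0.0169639  -0.19849228]
```

View pics/fin.png

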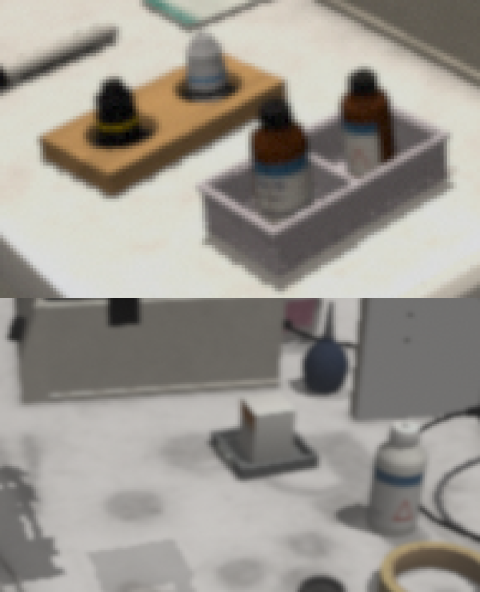

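The final picture shows both lenses in their wells, both bottles in their bays, the carton upright in the tray at (268,430), and the blower and white bottle still in place. I'll hand it in.

```bash
python3 -c "
from bench import order
print(order.close_job())"
```

```text
the job is handed in; nothing more can be done
None
```

I placed both lenses, then both bottles, then the carton, and all five stand upright in their places in the final picture; the white bottle and blower were left alone, and I handed the job in at about 63 s.

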